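# Hang the griddle presses on the rail by S-hooks

## Task

Hang up the griddle presses that stand on the bench, in order of width: narrow, then middle, then wide, passing over any that is missing. For each, take an S-hook from the hook stand, pass its lower end through the hole in the press's handle, and hang hook and press together at the press's own place on the rail: narrow at the place marked with one stud, middle at two studs, wide at three. Leave each press hanging freely, not swinging hard, and leave the other things on the bench where they are.

Things in the scene. Friction and masses are not known exactly. Their poses are not given: they have to be found in the camera images.
- press1_hole (a point): centre of the hole of the narrow griddle press (None if absent). Dark steel foot 80 (x) by 40 mm (y), 6 thick, flat on a 6 mm plywood board; in its middle an upright flat handle 36 wide (y), 5 thick (x), top 105 mm above its underside. Round hole, 20 mm across, through the handle along x, 85 mm above that underside. z up; front and back alike. About 160 g (varies)
- press2_hole (a point): centre of the hole of the middle griddle press (None if absent). Dark steel foot 80 (x) by 58 mm (y), 6 thick, flat on a 6 mm plywood board; in its middle an upright flat handle 36 wide (y), 5 thick (x), top 105 mm above its underside. Round hole, 20 mm across, through the handle along x, 85 mm above that underside. z up; front and back alike. About 180 g (varies)
- press3_hole (a point): centre of the hole of the wide griddle press (None if absent). Dark steel foot 80 (x) by 76 mm (y), 6 thick, flat on a 6 mm plywood board; in its middle an upright flat handle 36 wide (y), 5 thick (x), top 105 mm above its underside. Round hole, 20 mm across, through the handle along x, 85 mm above that underside. z up; front and back alike. About 200 g (varies)
- hook1_crown (a point): S-hook, 5 mm wire, 125 mm tall, 60 g; three alike, hanging on the hook stand. Point where a bar's axis sits in the upper bend (top wire 8 mm above it). Hook axes: z up, x in the plane of the S, y along the bar. The upper bend opens to +x: free end at x +18, z -14 mm; other side runs down at x -15 to z -32. So a bar enters level from +x at z about -28 mm, then goes up into the bend; lift off in reverse
- hook1_tab (a point): grasping place on the hook's dark wooden grip tab, which sticks out to -x (toward the robot at the start), 42 mm to -x and 30 mm below the crown point. Tab 40 mm long (x -54 to -14 mm from the crown), 10 mm thick (y: grip it so), 16 mm high
- hook1_seat (a point): inside of the lower bend, on the wire's axis, 114 mm below the crown point: here a hung thing comes to rest
- hook1_tip (a point): end of the free lower tip, on the wire's axis, 30 mm to -x and 97 mm below the crown point; the last 24 mm of wire (from x -10, z -111 mm) run straight to it
- hook2_crown (a point): same point of the second S-hook. From x -14, z -32 mm the wire of each hook slants down to x +14, z -88, with a short collar (10 mm across) on it, then round the lower bend to the free lower end, which points to -x and upward at 35 degrees; the lower bend opens to -x, below the tab
- hook2_tab (a point): grasping place on the hook's dark wooden grip tab, which sticks out to -x (toward the robot at the start), 42 mm to -x and 30 mm below the crown point. Tab 40 mm long (x -54 to -14 mm from the crown), 10 mm thick (y: grip it so), 16 mm high
- hook2_seat (a point): inside of the lower bend, on the wire's axis, 114 mm below the crown point: here a hung thing comes to rest
- hook2_tip (a point): end of the free lower tip, on the wire's axis, 30 mm to -x and 97 mm below the crown point; the last 24 mm of wire (from x -10, z -111 mm) run straight to it
- hook3_crown (a point): same point of the third S-hook
- hook3_tab (a point): grasping place on the hook's dark wooden grip tab, which sticks out to -x (toward the robot at the start), 42 mm to -x and 30 mm below the crown point. Tab 40 mm long (x -54 to -14 mm from the crown), 10 mm thick (y: grip it so), 16 mm high
- hook3_seat (a point): inside of the lower bend, on the wire's axis, 114 mm below the crown point: here a hung thing comes to rest
- hook3_tip (a point): end of the free lower tip, on the wire's axis, 30 mm to -x and 97 mm below the crown point; the last 24 mm of wire (from x -10, z -111 mm) run straight to it
- rail_place1 (a point): place 1 of the rail, on the bar's axis between two collars; marked by 1 stud on the wooden foot. Bar 10 mm thick, 270 mm above the bench, 310 mm long between two posts; foot 90 mm wide, 14 mm thick; collars 18 mm across and 95 mm apart divide it into three places. Axes: y along the bar, place 1 at +y (the robot's left); x level across it, away from the robot
- rail_place2 (a point): place 2 of the rail, on the bar's axis between two collars; marked by 2 studs on the wooden foot. 95 mm from the next; axes as for place 1
- rail_place3 (a point): place 3 of the rail, on the bar's axis between two collars; marked by 3 studs on the wooden foot. 95 mm from the next; axes as for place 1
- hook_stand_place2 (a point): middle of the bar of the low hook stand, on the bar's axis: bar 10 mm thick, 160 mm above the bench, posts 105 mm to either side, wooden foot 80 mm wide; small collars keep the hooks 70 mm apart. Axes as for the rail
- salt_shaker: bystander: seasoning bottle, 68 mm across, 123 mm tall; origin at its underside
- pick_tin: bystander: small green tin, 67x98x32 mm; origin at its underside
- gas_lighter: bystander: long lighter lying down, 33x199x19 mm; origin at its underside
- tea_cup: bystander: tea cup, 95 mm across, 132 mm tall; origin at its underside
- serving_spoon: bystander: serving spoon lying down, 77x216x28 mm; origin at its underside

How it is judged (in metres and radians):
On the way, in this order (a step that is already met when the one before it is completed fails the run):
1. the narrow press hangs by an S-hook at place 1 of the rail (distance between any of hook1_seat, hook2_seat, hook3_seat and press1_hole below 0.025 m and x of press1_hole in the frame of rail_place1 between -0.03 and 0.03 m and y of press1_hole in the frame of rail_place1 between -0.035 and 0.035 m and z of press1_hole in the frame of rail_place1 between -0.135 and -0.105 m), for 0.3 s.
2. the middle press hangs by an S-hook at place 2 of the rail (distance between any of hook1_seat, hook2_seat, hook3_seat and press2_hole below 0.025 m and x of press2_hole in the frame of rail_place2 between -0.03 and 0.03 m and y of press2_hole in the frame of rail_place2 between -0.035 and 0.035 m and z of press2_hole in the frame of rail_place2 between -0.135 and -0.105 m), for 0.3 s.
3. the wide press hangs by an S-hook at place 3 of the rail (distance between any of hook1_seat, hook2_seat, hook3_seat and press3_hole below 0.025 m and x of press3_hole in the frame of rail_place3 between -0.03 and 0.03 m and y of press3_hole in the frame of rail_place3 between -0.035 and 0.035 m and z of press3_hole in the frame of rail_place3 between -0.135 and -0.105 m), for 0.3 s.
At the end, for the whole second after the job is handed in: Each press present hangs on an S-hook: its hole's centre is within 25 mm of a hook's lower bend, 105 to 135 mm below the rail's axis, within 30 mm of it across and 35 mm along it of the press's own place; the presses move at under 0.3 m/s (all of step 1 and all of step 2 and all of step 3 and linear speed of each of press1, press2, press3 below 0.3 m/s); the robot touches nothing.
It fails at once if a bystander (seasoning bottle, tin, lighter, cup, spoon) was moved more than 4 cm (distance of any of salt_shaker, pick_tin, gas_lighter, tea_cup, serving_spoon from where it was at the start of the episode above 0.04 m).
Of press1, press2, press3 only 2 to 3 are there at a start; the rules pass over those that are not, and their reading is None.
At some moment in a run one of press1, press2, press3 may be knocked a few centimetres aside while the robot is not near it.
It also fails if it takes over 210 s, if anything falls off the work surface, if the arm or the gripper's body presses on something with over 40 N, if the wrist force passes 120 N, or if a joint passes its speed limit or range.

## Robot

A 6-joint arm with a two-finger parallel gripper is mounted at the origin on the work surface; the furniture and walls round the work are solid. World frame = base frame: x ahead of the robot, y to its left, z up, the work surface at z = 0. Lengths are in m, angles in degrees, forces in N, time in s.
With the tool pointing down it reaches from about 0.275 to 0.85 m from the base axis. Payload 5.2 kg.
Tool frame: the origin (TCP) lies at the very end of the fingers, on their centre line; the grasp point (between the pads) lies 19 mm behind it (env.grip_depth is the distance from the TCP to the grasp point, in m); z points along the fingers, y is the line along which they close (so a half turn about z gives the same grasp; the last joint's range is limited). The gripper opens to 85 mm and grips with 20 to 120 N. Pads are 22 mm wide; open, the fingers measure 114 mm over their backs; the gripper's body (76 mm by 85 mm) begins 54 mm behind the grasp point. The pads swing forward as they close: fully open they stand 13 mm farther back than shut.
Start: joints at [-81.177, 14.817, 87.949, -0, 77.235, -11.62], TCP at [0.192, -0.515, 0.231] pointing down, gripper open.
Joint ranges: [-179.93, 179.93], [-52.35, 119.4], [10.71, 147.94], [-69.91, 249.91], [12.55, 155.21], [-178.61, 178.61]. Speed limits (degrees/s): [147.25, 147.25, 180, 180, 180, 180].

## Interface

Orientations are given as a 3x3 rotation matrix whose columns are the frame's x, y, z axes.
In Python, from rig import readout, cams, job, env gives the robot as it stands.
- The arm moves only by the tool jog_arm, never from a script. Its arguments are lists of equal length, an entry for each row: "slide": the shift along the tool's x, y, z in m, a list of three; "angular": the turn, a rotation vector about the tool's x, y, z in degrees, a list of three; "claw": the closure, from 0 (fully open) to 1 (shut). In form: {"slide": [[dx, dy, dz], ...], "angular": [[wx, wy, wz], ...], "claw": [claw, ...]}. A call has 1 to 10 rows; each row shifts and turns the commanded pose from where the row before left it, along the tool's axes as they then stand; what a row does not reach is not made up. A row lasts 1/12 s, in which the tool goes at most 41.7 mm and 7.16 degrees, less where a joint would pass 70% of its speed; a pose out of reach is approached as far as the arm can. A call is refused whole if a number of a shift passes 0.0417 or a number of a turn 7.16, either way. A call with a gripper value outside its range is refused whole. The fingers move at their own pace and stop on an object; "force" is the grip in N (left out, the last holds). Time passes only in rows, so rows that do not move let the fingers close. It gives the time, the measured TCP pose, the force, the opening and the grip force at its end, in the units of the state.
- readout.read_state(): the state, without advancing time (a new reading comes with each control period).
- cams.get_image(name): name is "scene" or "top" or "wrist"; returns the picture (420x560x3 uint8, red, green, blue); there is no depth.
- cams.camera_info(name): a dict with "fovy" (degrees; the focal length in pixels is half the picture's height over the tangent of half this angle, whatever the lens; pixels are square), "cx", "cy" (the principal point, pixels), "origin" and "orientation" of the camera in the world. Camera axes: x right, y down, z forward; pixel columns grow to the right and rows downward; lengths in m; the calibration is good to about 2 mm. A picture is of the moment at which its call begins: read the wrist's pose just before it. camera_info takes no time and is no camera call; for the wrist camera it gives the pose at the moment of the call.
- job.hand_in(): hands the job in; it is judged then, once.
Trained networks look in the newest picture that a camera, given by its name, has taken for a name from the list of things; names that differ only in an ending like _2 or _b are one class to them, and where a whole thing is asked for, a point or a joint stands for the part that bears it (a point fixed in the world has none). Each returns a list of dicts, best first, with "p" (0 to 1); they miss things now and then, are a little off and sometimes report something else, mostly with a low value. They report only what shows in the picture. A call takes as long as a camera call.
- cams.recognise(camera, target): "centre" ([x, y, z] in m, in world coordinates, good to about 4 mm: the middle of the surface that is visible of it).
- cams.outline_of(camera, target): "region" (420x560 bool, what is visible of it).
- cams.spot_point(camera, target): "centre" ([x, y, z] in m, in world coordinates, good to about 4 mm: a listed point, or the origin of a listed thing).
The state is a dict: "clock": time; "joint_pos": joint angles; "qvel": joint speeds; "tau": joint torques, N m; "position": TCP position; "ee_rot": TCP orientation; "wrist_force": force on the tool from outside, world axes, zero at the start; "ft_torque": the same for the moment, N m; "finger_gap": opening from 0.0 (shut) to 1.0 (fully open); "grip_force": force on a finger pad.
Only numpy, scipy, OpenCV 4.12 (cv2) and the standard library are available. Lean on these libraries where they do the work, as an engineer would, in place of code of your own. Each camera call takes 0.05 s, during which the arm holds its last target. There are 200 camera calls.

## Working session

There is one attempt and no reset: what is moved stays moved. The work goes in short steps, Python scripts to look and compute and a tool call to move; the robot and the scene stay as the last step left them, time stands still between calls to the robot, and variables do not carry over. Pictures are saved under pics/ and viewed, at most 14 in all, crops included, and the job is handed in when it is done.

Besides the shell and the picture viewer there is one more tool, called as name(argument=value, ...), one argument or row to a line, values as JSON. jog_arm: Moves the arm, as the interface text tells. Its arguments: {"type":"object","properties":{"slide":{"type":"array","items":{"type":"array","items":{"type":"number"}}},"angular":{"type":"array","items":{"type":"array","items":{"type":"number"}}},"claw":{"type":"array","items":{"type":"number"}},"force":{"type":"number"}},"required":["slide","angular","claw"]}

```bash
ls; mkdir -p pics; cat > h.py <<'E'
from rig import readout, cams, job, env
import numpy as np, cv2
def snap(n,f):
    im=cams.get_image(n); cv2.imwrite('pics/'+f,im[:,:,::-1]); return im
def pts(n,names,fn='spot_point'):
    for t in names:
        print(n,t,[(np.round(d['centre'],3).tolist(),round(d['p'],2)) for d in getattr(cams,fn)(n,t)][:4])
E
python3 - <<'E'
from h import *
s=readout.read_state(); print(s['clock'],s['position'],np.round(s['ee_rot'],3).tolist(),env.grip_depth)
for n in ['scene','top']:
    snap(n,n+'0.png'); 
    print({k:np.round(v,3).tolist() for k,v in cams.camera_info(n).items()})
    pts(n,['press1_hole','press2_hole','press3_hole','hook1_crown','hook1_tab','hook1_tip','hook_stand_place2','rail_place1','rail_place2','rail_place3'])
E
```

```text
pics
0.0 [ 0.19201952 -0.51481735  0.23048003] [[0.937, 0.349, -0.0], [0.349, -0.937, 0.002], [0.0, -0.002, -1.0]] 0.0187
{'fovy': 43.641, 'cx': 287.453, 'cy': 221.04, 'origin': [-0.259, 1.031, 0.789], 'orientation': [[-0.816, -0.247, 0.523], [-0.578, 0.343, -0.74], [0.003, -0.906, -0.423]]}
scene press1_hole [([0.514, 0.01, 0.092], 0.71)]
scene press2_hole [([0.472, -0.099, 0.097], 0.87)]
scene press3_hole [([0.485, -0.264, 0.094], 0.78)]
scene hook1_crown [([0.488, 0.283, 0.159], 0.5), ([0.493, 0.283, 0.042], 0.15)]
scene hook1_tab [([0.46, 0.258, 0.131], 0.68)]
scene hook1_tip [([0.47, 0.26, 0.062], 0.66)]
scene hook_stand_place2 [([0.525, 0.221, 0.158], 0.97), ([0.692, 0.095, 0.27], 0.63), ([0.492, 0.281, 0.16], 0.57)]
scene rail_place1 [([0.69, 0.091, 0.27], 0.95), ([0.664, -0.1, 0.269], 0.95), ([0.67, -0.0, 0.275], 0.57)]
scene rail_place2 [([0.69, 0.091, 0.27], 0.95), ([0.664, -0.1, 0.269], 0.95), ([0.67, -0.0, 0.275], 0.57)]
scene rail_place3 [([0.69, 0.091, 0.27], 0.95), ([0.664, -0.1, 0.269], 0.95), ([0.67, -0.0, 0.275], 0.57)]
{'fovy': 55.056, 'cx': 281.824, 'cy': 215.072,
[... 213 characters left out ...]
0.79), ([0.518, 0.13, 0.128], 0.62)]
top press3_hole [([0.521, 0.003, 0.092], 0.63)]
top hook1_crown [([0.492, 0.282, 0.156], 0.6)]
top hook1_tab [([0.36, 0.154, 0.002], 0.71)]
top hook1_tip [([0.463, 0.264, 0.063], 0.67), ([0.305, -0.271, 0.005], 0.45)]
top hook_stand_place2 [([0.521, 0.217, 0.159], 0.84), ([0.457, 0.263, 0.13], 0.52), ([0.301, -0.271, 0.003], 0.39)]
top rail_place1 [([0.66, -0.096, 0.269], 0.91), ([0.689, 0.089, 0.269], 0.88), ([0.675, -0.004, 0.27], 0.58)]
top rail_place2 [([0.66, -0.096, 0.269], 0.91), ([0.689, 0.089, 0.269], 0.88), ([0.675, -0.004, 0.27], 0.58)]
top rail_place3 [([0.66, -0.096, 0.269], 0.91), ([0.689, 0.089, 0.269], 0.88), ([0.675, -0.004, 0.27], 0.58)]
```

View pics/scene0.png

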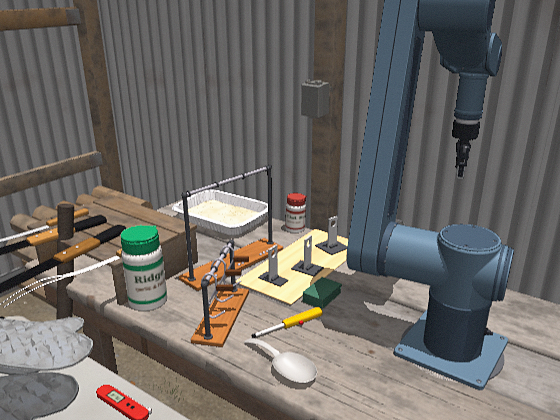

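View pics/top0.png

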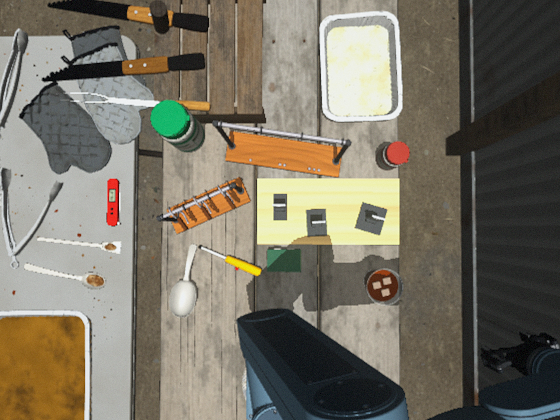

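The scene picture shows all three presses on the board: narrow (272,265), middle (309,255), wide (333,235). The rail is at (230,180) and the hook stand at (220,290). In the top picture the presses are at (280,207), (316,222) and (372,218), the last one turned; the stand is yawed about 26° and the rail about -8°.

```bash
cat >> h.py <<'E'
def rel(p,yaw,tilt=0):
    """tool-frame shift/turn from present pose to TCP p, tool down, tool x at yaw (deg)"""
    from scipy.spatial.transform import Rotation as R
    s=readout.read_state(); A=s['ee_rot']; c,d=np.cos(np.radians(yaw)),np.sin(np.radians(yaw))
    B=np.array([[c,d,0],[d,-c,0],[0,0,-1]]).astype(float)
    if tilt: B=B@R.from_euler('y',tilt,degrees=True).as_matrix()
    print('t',round(s['clock'],2),'pos',np.round(s['position'],4),'slide',np.round(A.T@(np.array(p)-s['position']),4),'ang',np.round(R.from_matrix(A.T@B).as_rotvec(degrees=True),2))
    w=np.array(p)-s['position']; print('slide after turn',np.round(B.T@w,4))
def yawof(n,t):
    r=cams.outline_of(n,t)
    for d in r[:2]:
        m=d['region'].astype(np.uint8); c,_=cv2.findContours(m,0,1); c=max(c,key=cv2.contourArea)
        print(t,round(d['p'],2),m.sum(),cv2.minAreaRect(c))
E
python3 - <<'E'
from h import *
cams.get_image('top')
for t in ['press1_hole','press2_hole','press3_hole','hook_stand_place2']: yawof('top',t)
ci=cams.camera_info('wrist'); s=readout.read_state(); A=s['ee_rot']
print(ci['fovy'],ci['cx'],ci['cy'],A.T@(ci['origin']-s['position']),(A.T@ci['orientation']).round(3).tolist())
rel([.485,.20,.33],26)
E
```

```text
press1_hole 0.79 379 ((279.0, 207.0), (26.0, 14.0), 90.0)
press2_hole 0.59 569 ((315.82696533203125, 222.6831512451172), (28.916776657104492, 20.668384552001953), 84.5596694946289)
press3_hole 0.84 678 ((370.62261962890625, 218.8207550048828), (25.823781967163086, 27.334749221801758), 15.945395469665527)
hook_stand_place2 0.79 1753 ((212.74998474121094, 203.24996948242188), (28.297266006469727, 24.695796966552734), 59.03623962402344)
59.290653053808526 282.77943558557956 213.3562471196122 [ 0.08049218 -0.00128784 -0.14216971] [[0.0, -0.95, -0.312], [1.0, 0.0, 0.001], [-0.001, -0.312, 0.95]]
t 1.35 pos [ 0.1921 -0.5153  0.2313] slide [ 0.5243 -0.568  -0.0987] ang [-0.    0.   -5.56]
slide after turn [ 0.5768 -0.5146 -0.0987]
```

jog_arm(
  slide=[
    [0, 0, -0.04],
    [0.0288, -0.0257, -0.005],
    [0.0288, -0.0257, -0.005],
    [0.0288, -0.0257, -0.005],
    [0.0288, -0.0257, -0.005],
    [0.0288, -0.0257, -0.005],
    [0.0288, -0.0257, -0.005],
    [0.0288, -0.0257, -0.005],
    [0.0288, -0.0257, -0.005],
    [0.0288, -0.0257, -0.005],
  ],
  angular=[
    [0, 0, -5.56],
    [0, 0, 0],
    [0, 0, 0],
    [0, 0, 0],
    [0, 0, 0],
    [0, 0, 0],
    [0, 0, 0],
    [0, 0, 0],
    [0, 0, 0],
    [0, 0, 0],
  ],
  claw=[0, 0, 0, 0, 0, 0, 0, 0, 0, 0],
)

```text
clock: 2.18
position: [0.3239, -0.192, 0.3168]
ee_rot: [[0.899, 0.438, 0.001], [0.438, -0.899, -0.001], [0.0, 0.001, -1.0]]
wrist_force: [1.0, -0.3, -1.6]
finger_gap: 1.003
grip_force: 0.0
```

jog_arm(
  slide=[
    [0.0288, -0.0257, -0.003],
    [0.0288, -0.0257, 0],
    [0.0288, -0.0257, 0],
    [0.0288, -0.0257, 0],
    [0.0288, -0.0257, 0],
    [0.0288, -0.0257, 0],
    [0.0288, -0.0257, 0],
    [0.0288, -0.0257, 0],
    [0.0288, -0.0257, 0],
    [0, 0, 0],
  ],
  angular=[
    [0, 0, 0],
    [0, 0, 0],
    [0, 0, 0],
    [0, 0, 0],
    [0, 0, 0],
    [0, 0, 0],
    [0, 0, 0],
    [0, 0, 0],
    [0, 0, 0],
    [0, 0, 0],
  ],
  claw=[0, 0, 0, 0.6, 0.6, 0.6, 0.6, 0.6, 0.6, 0.6],
)

```text
clock: 3.02
position: [0.4565, 0.1334, 0.319]
ee_rot: [[0.896, 0.444, 0.001], [0.444, -0.896, 0.003], [0.002, -0.003, -1.0]]
wrist_force: [-1.6, -1.1, -1.2]
finger_gap: 0.4
grip_force: 0.0
```

```bash
python3 - <<'E'
from h import *
s=readout.read_state(); print(s['position'],np.round(s['ee_rot'],3).tolist(),s['finger_gap'])
snap('wrist','w1.png')
H=['hook1_crown','hook1_tab','hook1_tip','hook_stand_place2']
pts('wrist',H); pts('wrist',['hook1_tab','press1_hole'],'recognise')
snap('top','t1.png'); pts('top',H)
E
```

```text
[0.45647004 0.13342606 0.31898808] [[0.896, 0.444, 0.001], [0.444, -0.896, 0.003], [0.002, -0.003, -1.0]] 0.4004451581684638
wrist hook1_crown [([0.497, 0.28, 0.161], 0.7), ([0.524, 0.136, 0.062], 0.26)]
wrist hook1_tab [([0.457, 0.257, 0.135], 0.96)]
wrist hook1_tip [([0.47, 0.267, 0.066], 0.81), ([0.489, 0.191, 0.132], 0.6)]
wrist hook_stand_place2 [([0.522, 0.224, 0.158], 0.44), ([0.519, 0.005, 0.085], 0.38), ([0.523, 0.135, 0.062], 0.38)]
wrist hook1_tab [([0.478, 0.27, 0.141], 0.91)]
wrist press1_hole [([0.52, 0.007, 0.01], 0.81)]
top hook1_crown []
top hook1_tab []
top hook1_tip [([0.361, -0.0, -0.005], 0.34)]
top hook_stand_place2 [([0.524, 0.138, 0.066], 0.37)]
```

View pics/w1.png

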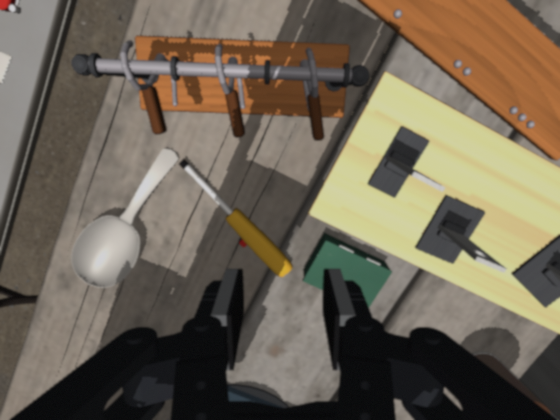

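```bash
cat >> h.py <<'E'
def ray(ci,uv,z):
    f=210/np.tan(np.radians(ci['fovy']/2)); v=ci['orientation']@np.array([(uv[0]-ci['cx'])/f,(uv[1]-ci['cy'])/f,1])
    o=np.array(ci['origin']); return (o+v*(z-o[2])/v[2])
E
python3 - <<'E'
from h import *
ci=cams.camera_info('wrist')
for uv in [(147,87),(158,132),(231,92),(238,135),(314,95),(319,138)]: print(uv,ray(ci,uv,.138).round(4))
a,b=ray(ci,(81,64),.16),ray(ci,(359,76),.16); print(a,b,np.degrees(np.arctan2(-(a-b)[0],(a-b)[1])),(a+b)/2)
for k in '23': pts('wrist',[f'hook{k}_{q}' for q in ['crown','tab','tip','seat']])
pts('wrist',['press1_hole','press2_hole'])
E
```

```text
(147, 87) [0.4816 0.2663 0.138 ]
(158, 132) [0.4509 0.2455 0.138 ]
(231, 92) [0.5084 0.202  0.138 ]
(238, 135) [0.4787 0.1826 0.138 ]
(314, 95) [0.5366 0.1387 0.138 ]
(319, 138) [0.507  0.1185 0.138 ]
[0.47842641 0.30984162 0.16      ] [0.56335152 0.11577689 0.16      ] 23.63477796311067 [0.52088896 0.21280926 0.16      ]
wrist hook2_crown []
wrist hook2_tab [([0.487, 0.194, 0.132], 0.78), ([0.497, 0.203, 0.068], 0.17)]
wrist hook2_tip [([0.496, 0.204, 0.067], 0.94)]
wrist hook2_seat [([0.524, 0.224, 0.04], 0.91)]
wrist hook3_crown []
wrist hook3_tab [([0.516, 0.132, 0.129], 0.72), ([0.457, 0.257, 0.134], 0.57)]
wrist hook3_tip [([0.524, 0.138, 0.065], 0.84)]
wrist hook3_seat [([0.553, 0.158, 0.044], 0.59), ([0.522, 0.221, 0.158], 0.23)]
wrist press1_hole [([0.518, 0.003, 0.089], 0.82), ([0.496, 0.282, 0.16], 0.57)]
wrist press2_hole [([0.475, -0.103, 0.09], 0.63)]
```

The wrist picture shows the three hooks' tabs at about (152,110), (235,113) and (317,117), turned about 34° in world. I'll take the right one (hook3) first.

```bash
python3 - <<'E'
from h import *
rel([.5155,.128,.111],34)
E
```

```text
t 4.12 pos [0.4552 0.1278 0.3193] slide [0.0543 0.0262 0.2083] ang [-0.    0.   -7.99]
slide after turn [0.0501 0.0335 0.2083]
```

jog_arm(
  slide=[
    [0, 0, 0],
    [0, 0, 0],
    [0.025, 0.017, 0],
    [0.025, 0.0165, 0],
    [0, 0, 0.04],
    [0, 0, 0.04],
    [0, 0, 0.03],
    [0, 0, 0],
    [0, 0, 0],
    [0, 0, 0],
  ],
  angular=[
    [0, 0, -4],
    [0, 0, -4],
    [0, 0, 0],
    [0, 0, 0],
    [0, 0, 0],
    [0, 0, 0],
    [0, 0, 0],
    [0, 0, 0],
    [0, 0, 0],
    [0, 0, 0],
  ],
  claw=[0.6, 0.6, 0.6, 0.6, 0.6, 0.6, 0.6, 0.6, 0.6, 0.6],
)

```text
clock: 4.95
position: [0.5166, 0.128, 0.2113]
ee_rot: [[0.829, 0.559, 0.003], [0.559, -0.829, 0.0], [0.002, 0.001, -1.0]]
wrist_force: [-0.3, -1.4, 0.1]
finger_gap: 0.405
grip_force: 0.0
```

```bash
python3 - <<'E'
from h import *
rel([.5155,.128,.111],34)
snap('wrist','w2.png')
for k in '23': pts('wrist',[f'hook{k}_{q}' for q in ['crown','tab','tip','seat']])
E
```

```text
t 4.95 pos [0.5166 0.128  0.2113] slide [-0.0012 -0.0008  0.1003] ang [ 0.09 -0.13  0.01]
slide after turn [-0.0009 -0.0006  0.1003]
wrist hook2_crown []
wrist hook2_tab [([0.486, 0.192, 0.134], 0.85)]
wrist hook2_tip [([0.496, 0.203, 0.062], 0.56)]
wrist hook2_seat [([0.528, 0.222, 0.045], 0.86)]
wrist hook3_crown [([0.549, 0.155, 0.159], 0.74)]
wrist hook3_tab [([0.514, 0.135, 0.13], 0.78), ([0.468, 0.268, 0.065], 0.48)]
wrist hook3_tip [([0.526, 0.138, 0.064], 0.98), ([0.513, 0.136, 0.129], 0.49)]
wrist hook3_seat [([0.552, 0.154, 0.044], 0.92)]
```

View pics/w2.png

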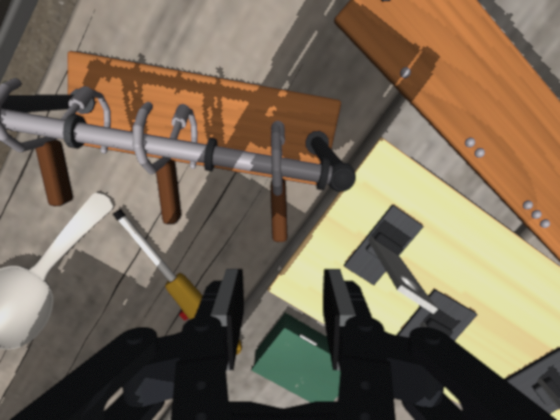

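The hook3 tab at (279,190)–(280,240) is parallel to the fingers and about 3 mm left of their centre (col 283). I'll shift by that much and descend.

jog_arm(
  slide=[
    [0, -0.003, 0.03],
    [0, 0, 0.03],
    [0, 0, 0.03],
    [0, 0, 0.01],
    [0, 0, 0],
    [0, 0, 0],
    [0, 0, 0],
    [0, 0, 0],
    [0, 0, 0],
    [0, 0, 0],
  ],
  angular=[
    [0, 0, 0],
    [0, 0, 0],
    [0, 0, 0],
    [0, 0, 0],
    [0, 0, 0],
    [0, 0, 0],
    [0, 0, 0],
    [0, 0, 0],
    [0, 0, 0],
    [0, 0, 0],
  ],
  claw=[0.6, 0.6, 0.6, 0.6, 0.6, 0.75, 0.85, 1, 1, 1],
  force=80,
)

```text
clock: 6.23
position: [0.5153, 0.1305, 0.111]
ee_rot: [[0.829, 0.559, 0.004], [0.559, -0.829, 0.0], [0.004, 0.002, -1.0]]
wrist_force: [0.6, -0.0, 3.5]
finger_gap: 0.1
grip_force: 80.6
```

jog_arm(
  slide=[
    [0, 0, -0.01],
    [0, 0, -0.01],
    [0, 0, -0.009],
    [-0.015, 0, 0],
    [-0.02, 0, 0],
    [-0.025, 0, 0],
    [0, 0, -0.03],
    [0, 0, -0.04],
    [0, 0, -0.03],
    [0, 0, 0],
  ],
  angular=[
    [0, 0, 0],
    [0, 0, 0],
    [0, 0, 0],
    [0, 0, 0],
    [0, 0, 0],
    [0, 0, 0],
    [0, 0, 0],
    [0, 0, 0],
    [0, 0, 0],
    [0, 0, 0],
  ],
  claw=[1, 1, 1, 1, 1, 1, 1, 1, 1, 1],
)

```text
clock: 7.07
position: [0.4674, 0.0966, 0.2458]
ee_rot: [[0.829, 0.559, 0.013], [0.559, -0.829, -0.0], [0.01, 0.007, -1.0]]
wrist_force: [0.8, -0.3, -0.2]
finger_gap: 0.099
grip_force: 80.0
```

```bash
python3 - <<'E'
from h import *
s=readout.read_state(); print(s['position'],s['finger_gap'])
snap('wrist','w3.png'); print(cams.camera_info('wrist')['origin'])
for k in '3': pts('wrist',[f'hook{k}_{q}' for q in ['crown','tab','tip','seat']])
pts('wrist',['press1_hole','press2_hole','press3_hole'])
yawof('wrist','press1_hole')
snap('top','t3.png'); snap('scene','s3.png')
pts('scene',['press1_hole','hook3_crown','hook3_tip','hook3_seat'])
pts('top',['press1_hole','press2_hole','press3_hole'])
E
```

```text
[0.46736785 0.09664382 0.24581526] 0.09867877164678124
[0.53122026 0.14293175 0.38555879]
wrist hook3_crown [([0.499, 0.115, 0.291], 0.78)]
wrist hook3_tab [([0.466, 0.102, 0.265], 0.74), ([0.49, 0.284, 0.047], 0.52), ([0.505, 0.117, 0.293], 0.36)]
wrist hook3_tip []
wrist hook3_seat []
wrist press1_hole [([0.518, 0.007, 0.088], 0.95)]
wrist press2_hole [([0.475, -0.101, 0.09], 0.6)]
wrist press3_hole []
press1_hole 0.9 3286 ((396.4800109863281, 195.8599853515625), (82.99998474121094, 77.99999237060547), 36.869895935058594)
press1_hole 0.41 4664 ((282.4999694824219, 239.49996948242188), (206.99996948242188, 26.999996185302734), 90.0)
scene press1_hole [([0.516, 0.007, 0.091], 0.78), ([0.465, 0.097, 0.257], 0.64)]
scene hook3_crown [([0.5, 0.124, 0.288], 0.54)]
scene hook3_tip [([0.471, 0.104, 0.191], 0.6)]
scene hook3_seat [([0.496, 0.124, 0.172], 0.71)]
top press1_hole [([0.518, 0.005, 0.094], 0.56)]
top press2_hole [([0.47, -0.099, 0.094], 0.93)]
top press3_hole [([0.481, -0.258, 0.093], 0.85)]
```

View pics/w3.png

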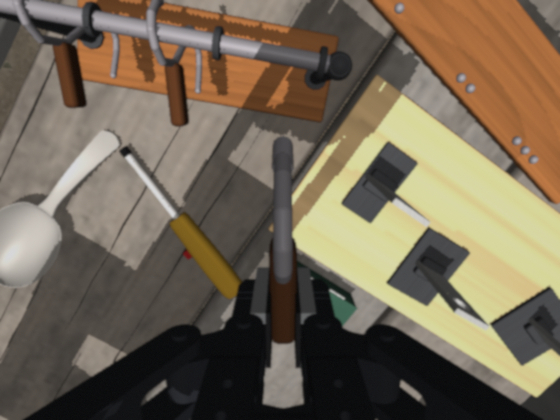

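The hook sits straight in the grip, along col 283. The press 1 foot corners are about (383,141), (418,157), (379,222) and (343,204).

```bash
python3 - <<'E'
from h import *
ci=cams.camera_info('wrist')
for q in [[(383,141),(418,157),(379,222),(343,204)],[(430,229),(468,258),(424,306),(388,269)]]:
    P=np.array([ray(ci,c,.012) for c in q]); print(P.mean(0),[np.round(np.linalg.norm(P[i]-P[(i+1)%4]),3) for i in range(4)])
    for i,j in [(0,1),(1,2),(3,2),(0,3)]:
        d=P[j]-P[i]; print(np.degrees(np.arctan2(d[1],d[0])).round(1))
im=cv2.imread('pics/t3.png'); cv2.imwrite('pics/t3c.png',cv2.resize(im[170:260,240:410],None,fx=4.5,fy=4.5,interpolation=2))
rel([.524,.006,.22],0)
E
```

```text
[0.51377317 0.01116321 0.012     ] [np.float64(0.04), np.float64(0.077), np.float64(0.044), np.float64(0.074)]
-79.5
-171.8
-82.9
-175.1
[ 0.46826673 -0.09165723  0.012     ] [np.float64(0.057), np.float64(0.073), np.float64(0.065), np.float64(0.062)]
-92.5
179.8
-101.9
173.4
t 7.97 pos [0.464  0.0968 0.2383] slide [-0.0011  0.1088  0.0183] ang [ 0. -0. 34.]
slide after turn [0.06   0.0908 0.0183]
```

View pics/t3c.png

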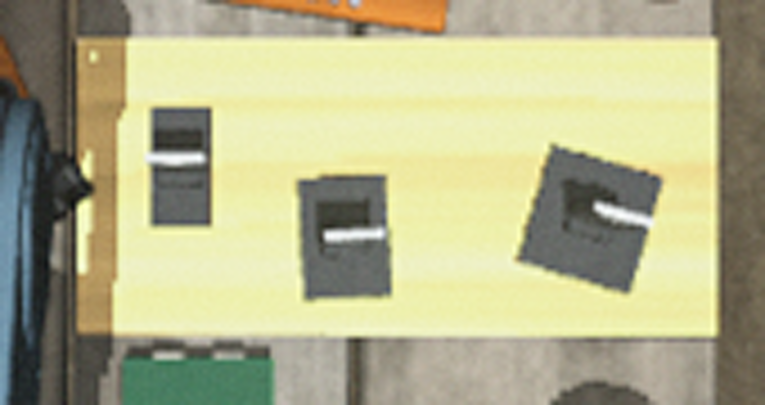

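jog_arm(
  slide=[
    [0, 0, 0],
    [0, 0, 0],
    [0, 0, 0],
    [0, 0, 0],
    [0, 0, 0],
    [0.02, 0.03, 0.006],
    [0.02, 0.03, 0.006],
    [0.02, 0.0308, 0.006],
    [0, 0, 0],
    [0, 0, 0],
  ],
  angular=[
    [0, 0, 6.8],
    [0, 0, 6.8],
    [0, 0, 6.8],
    [0, 0, 6.8],
    [0, 0, 6.8],
    [0, 0, 0],
    [0, 0, 0],
    [0, 0, 0],
    [0, 0, 0],
    [0, 0, 0],
  ],
  claw=[1, 1, 1, 1, 1, 1, 1, 1, 1, 1],
)

```text
clock: 8.8
position: [0.5244, 0.0046, 0.2195]
ee_rot: [[1.0, -0.003, -0.001], [-0.003, -1.0, 0.0], [-0.001, -0.0, -1.0]]
wrist_force: [-1.1, 0.4, -1.3]
finger_gap: 0.099
grip_force: 80.0
```

```bash
python3 - <<'E'
from h import *
snap('wrist','w4.png'); snap('scene','s4.png')
pts('wrist',['press1_hole','hook3_crown'])
pts('scene',['press1_hole','hook3_crown','hook3_tip','hook3_seat'])
rel([.524,.006,.127],0)
im=cv2.imread('pics/s4.png'); ci=cams.camera_info('scene')
f=210/np.tan(np.radians(ci['fovy']/2)); s=readout.read_state()
def proj(p):
    v=np.array(ci['orientation']).T@(np.array(p)-ci['origin']); return np.round([f*v[0]/v[2]+ci['cx'],f*v[1]/v[2]+ci['cy']],1)
t=s['position']; print('tip pred',proj(t+[.012,0,-.0483]),'hole pred',proj([.518,.006,.091]))
w=cv2.imread('pics/w4.png')[60:360,130:430]
c=cv2.resize(im[180:300,220:340],(500,500),interpolation=2)
cv2.imwrite('pics/c4.png',np.hstack([c,cv2.resize(w,(300,300)).repeat(1,0) if 0 else cv2.copyMakeBorder(w,0,200,0,0,0)]))
E
```

```text
wrist press1_hole [([0.516, 0.004, 0.092], 0.88)]
wrist hook3_crown [([0.567, -0.0, 0.269], 0.97), ([0.518, 0.007, 0.093], 0.39)]
scene press1_hole [([0.516, 0.003, 0.092], 0.58), ([0.661, -0.312, 0.006], 0.46), ([0.474, -0.101, 0.095], 0.28), ([0.493, 0.201, 0.061], 0.15)]
scene hook3_crown [([0.57, 0.01, 0.272], 0.7)]
scene hook3_tip [([0.537, 0.004, 0.173], 0.69), ([0.484, -0.26, 0.092], 0.65)]
scene hook3_seat [([0.564, 0.01, 0.152], 0.59), ([0.526, 0.007, 0.238], 0.41)]
t 9.2 pos [0.5237 0.0069 0.2207] slide [0.0002 0.0009 0.0937] ang [ 0.   -0.03  0.08]
slide after turn [0.0003 0.0009 0.0937]
tip pred [266.  225.1] hole pred [271.7 253. ]
```

View pics/c4.png

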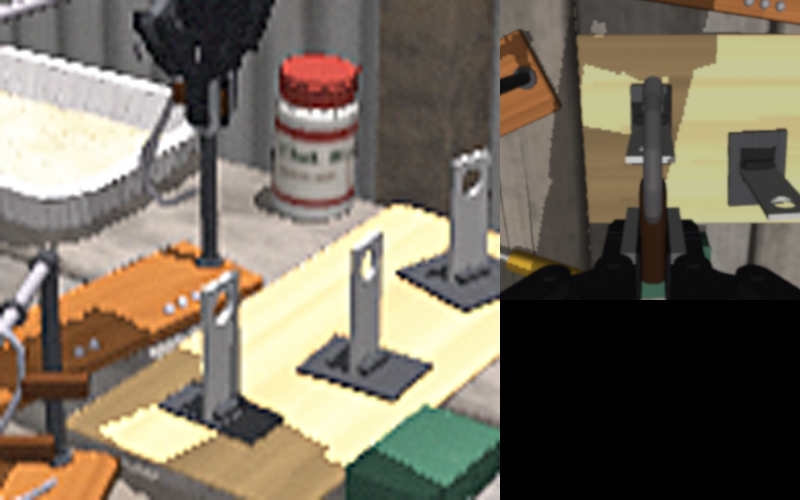

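The crop shows the press 1 hole at scene pixel (273,252), as predicted. In the wrist view the handle (col 650) is centred under the hook (653). I'll descend with the tip beyond the handle.

jog_arm(
  slide=[
    [0, 0, 0.02],
    [0, 0, 0.025],
    [0, 0, 0.025],
    [0, 0, 0.0237],
    [0, 0, 0],
    [0, 0, 0],
    [0, 0, 0],
  ],
  angular=[
    [0, 0, 0],
    [0, 0, 0],
    [0, 0, 0],
    [0, 0, 0],
    [0, 0, 0],
    [0, 0, 0],
    [0, 0, 0],
  ],
  claw=[1, 1, 1, 1, 1, 1, 1],
)

```text
clock: 9.78
position: [0.5249, 0.0061, 0.128]
ee_rot: [[1.0, 0.0, 0.002], [0.0, -1.0, -0.0], [0.002, 0.0, -1.0]]
wrist_force: [0.4, 0.2, -0.5]
finger_gap: 0.101
grip_force: 80.0
```

```bash
cat >> h.py <<'E'
def proj(n,p):
    ci=cams.camera_info(n); f=210/np.tan(np.radians(ci['fovy']/2))
    v=np.array(ci['orientation']).T@(np.array(p)-ci['origin']); return np.round([f*v[0]/v[2]+ci['cx'],f*v[1]/v[2]+ci['cy']],1)
E
python3 - <<'E'
from h import *
s=readout.read_state(); t=s['position']; print(t,s['wrist_force'])
w=snap('wrist','w5.png'); im=snap('scene','s5.png')
pts('scene',['press1_hole','hook3_tip','hook3_seat']); 
print(proj('scene',t+[.012,0,-.0483]),proj('scene',[.517,.006,.091]))
c=cv2.resize(im[205:285,230:310],(500,500),interpolation=2)
cv2.imwrite('pics/c5.png',np.hstack([c,cv2.copyMakeBorder(w[60:360,130:430],0,200,0,0,0)])[:,:,::-1])
E
```

```text
[0.52488055 0.00607509 0.12797438] [ 0.37384732  0.21337849 -0.49592271]
scene press1_hole [([0.515, 0.006, 0.091], 0.9)]
scene hook3_tip [([0.54, 0.004, 0.08], 0.43)]
scene hook3_seat [([0.567, 0.009, 0.059], 0.39)]
[266.3 254.7] [272.  253.1]
```

View pics/c5.png

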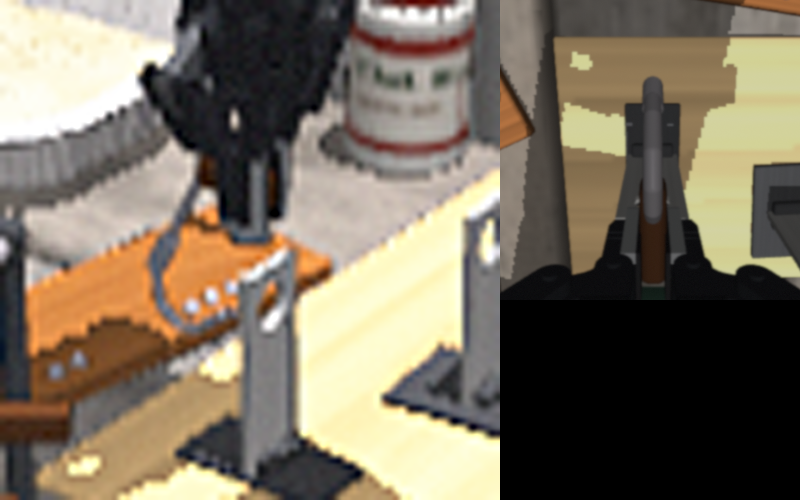

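jog_arm(
  slide=[
    [-0.008, 0, -0.003],
    [-0.008, 0, -0.005],
    [-0.008, 0, -0.006],
    [-0.008, 0, -0.0056],
    [-0.008, 0, -0.0056],
    [-0.005, 0, -0.0015],
    [-0.005, 0, -0.0015],
    [0, 0, 0],
    [0, 0, 0],
  ],
  angular=[
    [0, 0, 0],
    [0, 0, 0],
    [0, 0, 0],
    [0, 0, 0],
    [0, 0, 0],
    [0, 0, 0],
    [0, 0, 0],
    [0, 0, 0],
    [0, 0, 0],
  ],
  claw=[1, 1, 1, 1, 1, 1, 1, 1, 1],
)

```text
clock: 10.78
position: [0.4739, 0.006, 0.1549]
ee_rot: [[1.0, -0.0, 0.0], [-0.0, -1.0, -0.0], [0.0, 0.0, -1.0]]
wrist_force: [0.3, -0.2, -1.4]
finger_gap: 0.103
grip_force: 79.9
```

```bash
python3 - <<'E'
from h import *
s=readout.read_state(); t=s['position']; print(t,s['wrist_force'])
im=snap('scene','s6.png')
pts('scene',['press1_hole','hook3_tip','hook3_seat']); 
c=cv2.resize(im[205:285,230:310],(500,500),interpolation=2)
cv2.imwrite('pics/c6.png',c[:,:,::-1])
E
```

```text
[0.47391236 0.00597636 0.1549481 ] [ 0.32023239 -0.16311908 -1.40870527]
scene press1_hole [([0.516, 0.008, 0.092], 0.88), ([0.302, 0.279, -0.001], 0.33)]
scene hook3_tip [([0.493, 0.285, 0.045], 0.31)]
scene hook3_seat [([0.517, 0.006, 0.087], 0.58), ([0.523, 0.221, 0.155], 0.53)]
```

View pics/c6.png

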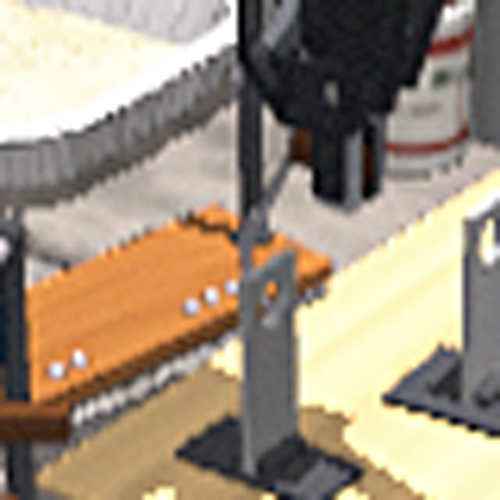

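The hook passes through the hole, seen at crop (268,300). Now to lift.

jog_arm(
  slide=[
    [0, 0, -0.004],
    [0, 0, -0.005],
    [0, 0, -0.006],
    [0, 0, -0.01],
    [0, 0, -0.015],
    [0, 0, -0.02],
    [0, 0, -0.02],
    [0, 0, -0.018],
    [0, 0, 0],
    [0, 0, 0],
  ],
  angular=[
    [0, 0, 0],
    [0, 0, 0],
    [0, 0, 0],
    [0, 0, 0],
    [0, 0, 0],
    [0, 0, 0],
    [0, 0, 0],
    [0, 0, 0],
    [0, 0, 0],
    [0, 0, 0],
  ],
  claw=[1, 1, 1, 1, 1, 1, 1, 1, 1, 1],
)

```text
clock: 11.82
position: [0.4746, 0.0059, 0.2539]
ee_rot: [[1.0, 0.0, 0.003], [0.0, -1.0, -0.001], [0.003, 0.001, -1.0]]
wrist_force: [0.1, 0.1, -1.6]
finger_gap: 0.101
grip_force: 79.8
```

```bash
python3 - <<'E'
from h import *
s=readout.read_state(); t=s['position']; print(t,s['wrist_force'])
im=snap('scene','s7.png')
pts('scene',['press1_hole','hook3_crown','hook3_seat']+[f'rail_place{i}' for i in '123']); 
snap('wrist','w7.png'); pts('wrist',['hook3_crown','rail_place1','press1_hole'])
snap('top','t7.png'); pts('top',['rail_place1','press2_hole'])
u=np.array([np.cos(np.radians(-8.5)),np.sin(np.radians(-8.5)),0])
C=np.array([.690,.090,.300])-.07*u
rel(C-.042*u-[0,0,.0487],-8.5)
E
```

```text
[0.47459885 0.00590337 0.25392328] [ 0.14126935  0.14269694 -1.6438655 ]
scene press1_hole [([0.514, 0.006, 0.181], 0.65), ([0.355, 0.154, -0.007], 0.6)]
scene hook3_crown [([0.495, 0.283, 0.044], 0.74), ([0.521, 0.01, 0.304], 0.58)]
scene hook3_seat [([0.518, 0.012, 0.185], 0.59), ([0.662, -0.309, 0.005], 0.46)]
scene rail_place1 [([0.674, -0.002, 0.27], 0.78), ([0.663, -0.099, 0.268], 0.7), ([0.689, 0.091, 0.27], 0.64)]
scene rail_place2 [([0.674, -0.002, 0.27], 0.78), ([0.663, -0.099, 0.268], 0.7), ([0.689, 0.091, 0.27], 0.64)]
scene rail_place3 [([0.674, -0.002, 0.27], 0.78), ([0.663, -0.099, 0.268], 0.7), ([0.689, 0.091, 0.27], 0.64)]
wrist hook3_crown [([0.515, 0.004, 0.299], 0.56)]
wrist rail_place1 []
wrist press1_hole [([0.514, 0.006, 0.179], 0.73)]
top rail_place1 [([0.69, 0.09, 0.271], 0.88), ([0.673, -0.004, 0.273], 0.78), ([0.662, -0.099, 0.271], 0.71)]
top press2_hole [([0.47, -0.098, 0.092], 0.74)]
t 12.52 pos [0.474  0.006  0.2528] slide [ 0.1052 -0.1005  0.0015] ang [-0.   0.   8.5]
slide after turn [ 0.0892 -0.115   0.0015]
```

View pics/s7.png

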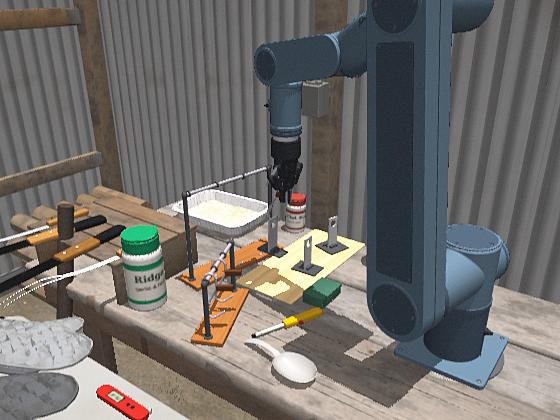

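The picture shows the narrow press clear of the board and hanging from the hook under the gripper, near (273,235). Moving on to the rail.

jog_arm(
  slide=[
    [0.006, 0, 0],
    [0.014, 0, 0],
    [0.02, -0.005, 0],
    [0.02, -0.01, 0],
    [0.018, -0.015, 0],
    [0.014, -0.02, 0],
    [0.01, -0.02, 0],
    [0.008, -0.02, 0],
    [0.004, -0.015, 0],
    [0, -0.01, 0],
  ],
  angular=[
    [0, 0, 2],
    [0, 0, 3],
    [0, 0, 3.5],
    [0, 0, 0],
    [0, 0, 0],
    [0, 0, 0],
    [0, 0, 0],
    [0, 0, 0],
    [0, 0, 0],
    [0, 0, 0],
  ],
  claw=[1, 1, 1, 1, 1, 1, 1, 1, 1, 1],
)

```text
clock: 13.35
position: [0.6044, 0.1081, 0.2523]
ee_rot: [[0.989, -0.147, -0.0], [-0.147, -0.989, 0.0], [-0.001, -0.0, -1.0]]
wrist_force: [-0.6, 0.6, -1.7]
finger_gap: 0.099
grip_force: 79.7
```

```bash
python3 - <<'E'
from h import *
cams.get_image('wrist'); pts('wrist',['rail_place1','hook3_crown'])
cams.get_image('wrist')
cams.get_image('scene'); pts('scene',['hook3_crown','press1_hole'])
u=np.array([np.cos(np.radians(-8.5)),np.sin(np.radians(-8.5)),0])
C=np.array([.690,.090,.300])
rel(C-.042*u-[0,0,.0487],-8.5)
im=snap('wrist','w8.png')
E
```

```text
wrist rail_place1 [([0.688, 0.09, 0.27], 0.82), ([0.49, 0.281, 0.046], 0.62), ([0.522, 0.219, 0.155], 0.18)]
wrist hook3_crown [([0.642, 0.097, 0.298], 0.91)]
scene hook3_crown []
scene press1_hole [([0.639, 0.102, 0.182], 0.65)]
t 13.7 pos [0.6035 0.1056 0.2531] slide [0.0459 0.0026 0.0018] ang [ 0.03 -0.02 -0.05]
slide after turn [0.0459 0.0026 0.0018]
```

View pics/w8.png

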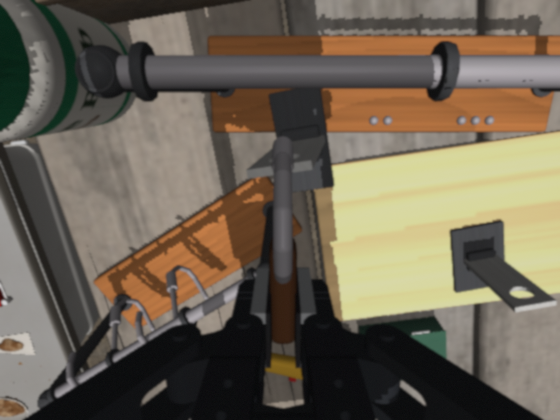

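The bar is level in the wrist view, with the place 1 collars at cols 143 and 445 and the hook at col 284 between them. I'll move forward over the bar.

jog_arm(
  slide=[
    [0.006, 0, 0],
    [0.009, 0.001, 0],
    [0.01, 0.001, 0],
    [0.01, 0, 0],
    [0.007, 0, 0],
    [0.004, 0, 0],
    [0, 0, 0],
    [0, 0, 0],
  ],
  angular=[
    [0, 0, 0],
    [0, 0, 0],
    [0, 0, 0],
    [0, 0, 0],
    [0, 0, 0],
    [0, 0, 0],
    [0, 0, 0],
    [0, 0, 0],
  ],
  claw=[1, 1, 1, 1, 1, 1, 1, 1],
)

```text
clock: 14.42
position: [0.649, 0.0977, 0.2525]
ee_rot: [[0.989, -0.148, -0.001], [-0.148, -0.989, 0.0], [-0.001, 0.0, -1.0]]
wrist_force: [-0.4, 0.1, -2.1]
finger_gap: 0.099
grip_force: 79.7
```

jog_arm(
  slide=[
    [0, 0, 0.005],
    [0, 0, 0.007],
    [0, 0, 0.007],
    [0, 0, 0.006],
    [0, 0, 0.004],
    [0, 0, 0],
    [0, 0, 0],
    [0, 0, 0],
  ],
  angular=[
    [0, 0, 0],
    [0, 0, 0],
    [0, 0, 0],
    [0, 0, 0],
    [0, 0, 0],
    [0, 0, 0],
    [0, 0, 0],
    [0, 0, 0],
  ],
  claw=[1, 1, 1, 1, 1, 1, 1, 1],
)

```text
clock: 15.08
position: [0.6491, 0.0979, 0.224]
ee_rot: [[0.989, -0.148, 0.0], [-0.148, -0.989, 0.0], [0.0, -0.0, -1.0]]
wrist_force: [-0.5, 0.4, -0.9]
finger_gap: 0.102
grip_force: 79.8
```

```bash
python3 - <<'E'
from h import *
s=readout.read_state();print(s['position'],s['wrist_force'],s['ft_torque'])
cams.get_image('wrist'); pts('wrist',['rail_place1','hook3_crown'])
cams.get_image('scene'); pts('scene',['hook3_crown','press1_hole','hook3_seat'])
E
```

```text
[0.64908139 0.09792938 0.22397528] [-0.51307193  0.36281757 -0.86058561] [ 0.03135726  0.042535   -0.02970211]
wrist rail_place1 [([0.69, 0.089, 0.268], 0.59)]
wrist hook3_crown [([0.693, 0.088, 0.27], 0.71), ([0.476, -0.101, 0.09], 0.17)]
scene hook3_crown []
scene press1_hole [([0.689, 0.096, 0.154], 0.64)]
scene hook3_seat [([0.69, 0.095, 0.157], 0.42), ([0.302, 0.279, -0.001], 0.37), ([0.672, -0.001, 0.274], 0.27)]
```

jog_arm(
  slide=[
    [0, 0, 0.0015],
    [0, 0, 0],
    [0, 0, 0],
    [0, 0, 0],
    [0, 0, 0],
    [0, 0, 0],
    [0, 0, 0],
    [0, 0, 0],
  ],
  angular=[
    [0, 0, 0],
    [0, 0, 0],
    [0, 0, 0],
    [0, 0, 0],
    [0, 0, 0],
    [0, 0, 0],
    [0, 0, 0],
    [0, 0, 0],
  ],
  claw=[1, 1, 1, 0.85, 0.82, 0.75, 0.65, 0.6],
)

```text
clock: 16.1
position: [0.6491, 0.0978, 0.2224]
ee_rot: [[0.989, -0.148, 0.0], [-0.148, -0.989, -0.0], [0.0, -0.0, -1.0]]
wrist_force: [0.8, -0.3, 0.1]
finger_gap: 0.397
grip_force: 0.0
```

jog_arm(
  slide=[
    [-0.01, 0, 0],
    [-0.02, 0, 0],
    [-0.03, 0, 0],
    [-0.03, 0, -0.015],
    [-0.02, 0, -0.03],
    [-0.02, 0, -0.03],
    [0, 0, -0.03],
    [0, 0, 0],
    [0, 0, 0],
    [0, 0, 0],
  ],
  angular=[
    [0, 0, 0],
    [0, 0, 0],
    [0, 0, 0],
    [0, 0, 0],
    [0, 0, 0],
    [0, 0, 0],
    [0, 0, 0],
    [0, 0, 0],
    [0, 0, 0],
    [0, 0, 0],
  ],
  claw=[0.6, 0.6, 0.6, 0.6, 0.6, 0.6, 0.6, 0.6, 0.6, 0.6],
)

```text
clock: 16.93
position: [0.5203, 0.117, 0.3269]
ee_rot: [[0.989, -0.148, -0.0], [-0.148, -0.989, -0.0], [-0.0, 0.0, -1.0]]
wrist_force: [-0.3, -0.2, 0.2]
finger_gap: 0.4
grip_force: 0.0
```

```bash
python3 - <<'E'
from h import *
cams.get_image('wrist'); pts('wrist',['rail_place1','hook3_crown','hook3_tab','hook2_crown','hook2_tab','hook2_seat','hook2_tip'])
im=snap('scene','s9.png'); pts('scene',['hook3_crown','press1_hole','hook3_seat'])
cams.get_image('top'); pts('top',['press1_hole','press2_hole','press3_hole'])
s=readout.read_state();print(s['position'])
rel([.487,.192,.211],34)
cv2.imwrite('pics/c9.png',cv2.resize(im[150:350,150:350],(600,600),interpolation=2)[:,:,::-1])
E
```

```text
wrist rail_place1 []
wrist hook3_crown []
wrist hook3_tab []
wrist hook2_crown [([0.52, 0.222, 0.156], 0.97)]
wrist hook2_tab [([0.487, 0.191, 0.134], 0.98), ([0.472, 0.268, 0.064], 0.34)]
wrist hook2_seat [([0.528, 0.222, 0.044], 0.92)]
wrist hook2_tip [([0.498, 0.204, 0.066], 0.7)]
scene hook3_crown [([0.651, 0.098, 0.238], 0.71), ([0.692, 0.092, 0.273], 0.68), ([0.494, 0.286, 0.044], 0.63)]
scene press1_hole [([0.682, 0.1, 0.15], 0.88)]
scene hook3_seat [([0.687, 0.097, 0.156], 0.67)]
top press1_hole [([0.692, 0.091, 0.156], 0.53)]
top press2_hole [([0.47, -0.102, 0.094], 0.74)]
top press3_hole [([0.481, -0.259, 0.09], 0.69), ([0.661, -0.311, 0.004], 0.34)]
[0.520416   0.11705953 0.32738234]
t 17.73 pos [0.5204 0.1171 0.3274] slide [-0.0441 -0.0692  0.1164] ang [ 0.000e+00 -1.000e-02 -4.249e+01]
slide after turn [ 0.0142 -0.0808  0.1164]
```

View pics/c9.png

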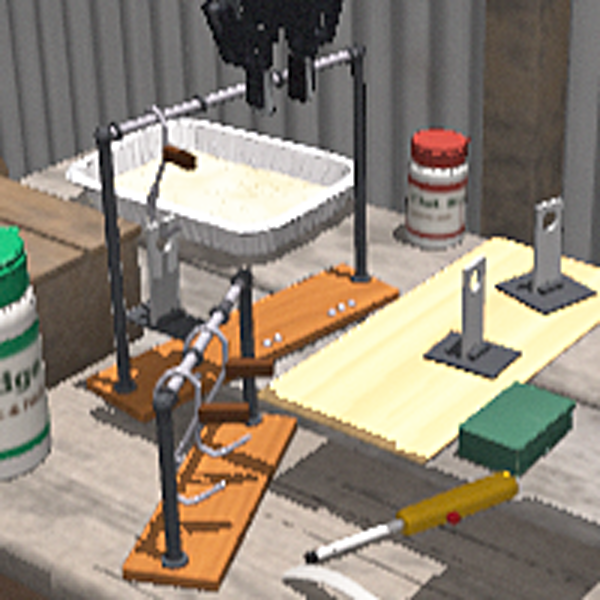

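The narrow press hangs at place 1 and hooks 1 and 2 are still on the stand. Next is hook2.

jog_arm(
  slide=[
    [0, 0, 0],
    [0, 0, 0],
    [0, 0, 0],
    [0, 0, 0],
    [0, 0, 0],
    [0, 0, 0],
    [0, 0, 0],
    [0.008, -0.028, 0.03],
    [0.008, -0.028, 0.03],
    [0, -0.026, 0.03],
  ],
  angular=[
    [0, 0, -6.2],
    [0, 0, -6.2],
    [0, 0, -6.2],
    [0, 0, -6.2],
    [0, 0, -6.2],
    [0, 0, -6.2],
    [0, 0, -6.3],
    [0, 0, 0],
    [0, 0, 0],
    [0, 0, 0],
  ],
  claw=[0.6, 0.6, 0.6, 0.6, 0.6, 0.6, 0.6, 0.6, 0.6, 0.6],
)

```text
clock: 18.57
position: [0.4872, 0.1943, 0.237]
ee_rot: [[0.82, 0.573, 0.003], [0.573, -0.82, 0.001], [0.003, 0.001, -1.0]]
wrist_force: [-0.6, 0.5, -0.1]
finger_gap: 0.403
grip_force: 0.0
```

```bash
python3 - <<'E'
from h import *
cams.get_image('wrist')
cams.get_image('wrist'); s=readout.read_state()
from scipy.spatial.transform import Rotation as R
snap('wrist','w10.png'); A=s['ee_rot'];P=s['position']
for q,e in [('crown',[.042,0,-.0487]),('tab',[0,0,-.0187]),('tip',[.012,0,.0483]),('seat',[.042,0,.0653])]:
    for d in cams.spot_point('wrist','hook2_'+q)[:1]: print(q,d['p'],(A.T@(np.array(d['centre'])-P)-e).round(4), (A.T@(np.array(d['centre'])-P)).round(4))
rel([.487,.194,.111],35)
E
```

```text
crown 0.81 [0.0095 0.0026 0.1213] [0.0515 0.0026 0.0726]
tab 0.83 [0.0007 0.0091 0.1206] [0.0007 0.0091 0.1019]
tip 0.71 [ 0.0521 -0.0605  0.0239] [ 0.0641 -0.0605  0.0722]
seat 0.93 [0.0113 0.0036 0.1212] [0.0533 0.0036 0.1865]
t 18.92 pos [0.4883 0.1927 0.2393] slide [-0.0007 -0.002   0.1283] ang [ 0.11 -0.18 -0.04]
slide after turn [-0.0003 -0.0018  0.1283]
```

View pics/w10.png

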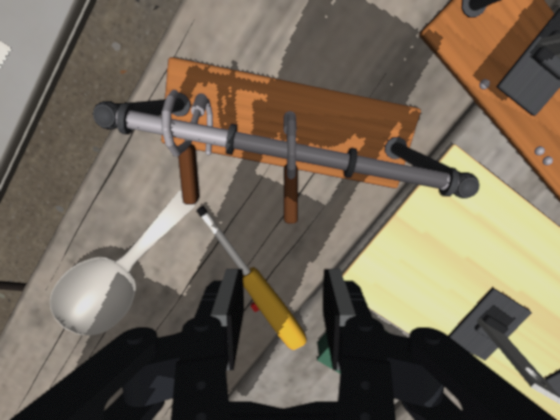

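Hook2 (col 291) is parallel to the fingers and about 4.5 mm right of their centre.

jog_arm(
  slide=[
    [0.003, 0.0045, 0.03],
    [0, 0, 0.03],
    [0, 0, 0.03],
    [0, 0, 0.03],
    [0, 0, 0.008],
    [0, 0, 0],
    [0, 0, 0],
    [0, 0, 0],
    [0, 0, 0],
    [0, 0, 0],
  ],
  angular=[
    [0, 0, 0],
    [0, 0, 0],
    [0, 0, 0],
    [0, 0, 0],
    [0, 0, 0],
    [0, 0, 0],
    [0, 0, 0],
    [0, 0, 0],
    [0, 0, 0],
    [0, 0, 0],
  ],
  claw=[0.6, 0.6, 0.6, 0.6, 0.6, 0.75, 0.85, 1, 1, 1],
)

```text
clock: 19.75
position: [0.4928, 0.1914, 0.1112]
ee_rot: [[0.819, 0.574, 0.003], [0.574, -0.819, 0.0], [0.003, 0.001, -1.0]]
wrist_force: [0.4, -0.4, 0.4]
finger_gap: 0.096
grip_force: 79.6
```

jog_arm(
  slide=[
    [0, 0, -0.01],
    [0, 0, -0.01],
    [0, 0, -0.009],
    [-0.015, 0, 0],
    [-0.02, 0, 0],
    [-0.025, 0, 0],
    [0, 0, -0.03],
    [0, 0, -0.04],
    [0, 0, -0.03],
    [0, 0, 0],
  ],
  angular=[
    [0, 0, 0],
    [0, 0, 0],
    [0, 0, 0],
    [0, 0, 0],
    [0, 0, 0],
    [0, 0, 0],
    [0, 0, 0],
    [0, 0, 0],
    [0, 0, 0],
    [0, 0, 0],
  ],
  claw=[1, 1, 1, 1, 1, 1, 1, 1, 1, 1],
)

```text
clock: 20.58
position: [0.446, 0.1572, 0.2463]
ee_rot: [[0.819, 0.574, 0.013], [0.574, -0.819, 0.001], [0.012, 0.007, -1.0]]
wrist_force: [0.8, 0.4, -0.6]
finger_gap: 0.102
grip_force: 79.6
```

```bash
cat >> h.py <<'E'
def hook(n,k):
    cams.get_image(n); s=readout.read_state(); A=s['ee_rot'];P=s['position']
    for q,e in [('crown',[.042,0,-.0487]),('tab',[0,0,-.0187]),('tip',[.012,0,.0483]),('seat',[.042,0,.0653])]:
        print(n,q,[(round(d['p'],2),(A.T@(np.array(d['centre'])-P)-e).round(4).tolist()) for d in cams.spot_point(n,f'hook{k}_{q}')[:2]])
E
python3 - <<'E'
from h import *
s=readout.read_state();print(s['position'],s['finger_gap'])
cams.get_image('top'); pts('top',['press2_hole','press3_hole'])
hook('wrist',2); pts('wrist',['press2_hole']); hook('scene',2)
pts('scene',['press2_hole','press3_hole'])
cams.get_image('top'); yawof('top','press2_hole')
H=np.array([.472,-.100,.091]); u=np.array([np.cos(np.radians(2.9)),np.sin(np.radians(2.9)),0])
rel(H+.048*u+[0,0,.1844]-.042*u-[0,0,.0487],2.9)
E
```

```text
[0.44602754 0.15724381 0.24631646] 0.10165316030977174
top press2_hole [([0.469, -0.097, 0.092], 0.82)]
top press3_hole [([0.48, -0.261, 0.091], 0.55)]
wrist crown [(0.57, [-0.0019, -0.0041, 0.002]), (0.43, [0.0421, -0.0755, 0.2217])]
wrist tab [(0.61, [-0.0029, 0.0025, -0.0056])]
wrist tip [(0.59, [-0.0541, -0.1813, 0.1929])]
wrist seat []
wrist press2_hole [([0.475, -0.102, 0.088], 0.93), ([0.492, 0.282, 0.048], 0.69), ([0.36, -0.006, -0.0], 0.42)]
scene crown [(0.58, [0.0005, -0.0039, -0.0036])]
scene tab [(0.78, [-0.0018, -0.0025, -0.0019])]
scene tip [(0.8, [-0.0064, -0.0033, 0.003]), (0.27, [0.0989, -0.0727, 0.0314])]
scene seat [(0.66, [0.0711, -0.0756, 0.0129]), (0.57, [-0.0049, 0.0011, 0.0012])]
scene press2_hole [([0.472, -0.1, 0.093], 0.93)]
scene press3_hole [([0.482, -0.262, 0.094], 0.86), ([0.649, 0.097, 0.241], 0.59), ([0.688, 0.092, 0.15], 0.28)]
press2_hole 0.83 519 ((315.7784423828125, 222.51229858398438), (26.736549377441406, 19.691858291625977), 86.8201675415039)
press2_hole 0.72 3833 ((278.5937805175781, 149.30892944335938), (139.7332000732422, 39.19860076904297), 8.392924308776855)
t 21.48 pos [0.4425 0.1568 0.2385] slide [-0.118   0.2305  0.0118] ang [-0.   0.  32.1]
slide after turn [0.0225 0.258  0.0118]
```

jog_arm(
  slide=[
    [0, 0, 0],
    [0, 0, 0],
    [0, 0, 0],
    [0, 0, 0],
    [0, 0, 0],
    [0, 0.03, 0],
    [0.005, 0.035, 0],
    [0.0055, 0.035, 0],
    [0.005, 0.035, 0],
    [0.005, 0.035, 0],
  ],
  angular=[
    [0, 0, 6.4],
    [0, 0, 6.4],
    [0, 0, 6.4],
    [0, 0, 6.4],
    [0, 0, 6.5],
    [0, 0, 0],
    [0, 0, 0],
    [0, 0, 0],
    [0, 0, 0],
    [0, 0, 0],
  ],
  claw=[1, 1, 1, 1, 1, 1, 1, 1, 1, 1],
)

```text
clock: 22.32
position: [0.4716, -0.0134, 0.2387]
ee_rot: [[0.999, 0.051, 0.001], [0.051, -0.999, -0.0], [0.001, 0.0, -1.0]]
wrist_force: [0.4, -0.6, -0.5]
finger_gap: 0.101
grip_force: 79.6
```

jog_arm(
  slide=[
    [0.005, 0.035, 0],
    [0, 0.03, 0.004],
    [0, 0.023, 0.008],
    [0, 0, 0],
    [0, 0, 0],
    [0, 0, 0],
  ],
  angular=[
    [0, 0, 0],
    [0, 0, 0],
    [0, 0, 0],
    [0, 0, 0],
    [0, 0, 0],
    [0, 0, 0],
  ],
  claw=[1, 1, 1, 1, 1, 1],
)

```text
clock: 22.82
position: [0.4809, -0.0991, 0.2265]
ee_rot: [[0.999, 0.05, -0.0], [0.05, -0.999, 0.001], [-0.0, -0.001, -1.0]]
wrist_force: [0.2, 0.6, -0.4]
finger_gap: 0.099
grip_force: 79.5
```

```bash
python3 - <<'E'
from h import *
s=readout.read_state();print(s['position'],s['finger_gap'])
hook('wrist',2); pts('wrist',['press2_hole']); hook('scene',2)
pts('scene',['press2_hole']); snap('wrist','w11.png')
H=np.array([.472,-.100,.091]); u=np.array([np.cos(np.radians(3)),np.sin(np.radians(3)),0])
rel(H+.048*u+[0,0,.0844]-.039*u-[0,0,.0487],3)
E
```

```text
[ 0.48085062 -0.09911243  0.22651515] 0.0989552143894255
wrist crown [(0.87, [-0.0039, -0.004, 0.0018])]
wrist tab [(0.87, [-0.0065, 0.0035, -0.0013])]
wrist tip []
wrist seat []
wrist press2_hole [([0.473, -0.101, 0.09], 0.73)]
scene crown [(0.5, [-0.0043, -0.0044, 0.0023]), (0.33, [0.178, -0.1825, 0.1184])]
scene tab [(0.65, [-0.0007, -0.0017, 0.0006])]
scene tip [(0.69, [-0.0043, -0.0013, 0.0021]), (0.41, [0.0269, -0.003, -0.0979])]
scene seat []
scene press2_hole [([0.469, -0.099, 0.093], 0.68)]
t 23.47 pos [ 0.481  -0.0995  0.2265] slide [-0.      0.0001  0.0998] ang [ 0.   -0.   -0.09]
slide after turn [-0.      0.0001  0.0998]
```

View pics/w11.png

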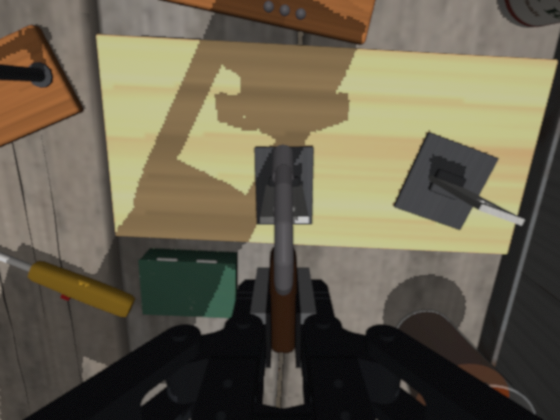

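The middle press's foot (cols 255–313) is centred and square under the hook (col 284). I'll descend and thread.

jog_arm(
  slide=[
    [0, 0, 0.02],
    [0, 0, 0.025],
    [0, 0, 0.03],
    [0, 0, 0.025],
    [0, 0, 0],
    [0, 0, 0],
    [0, 0, 0],
  ],
  angular=[
    [0, 0, 0],
    [0, 0, 0],
    [0, 0, 0],
    [0, 0, 0],
    [0, 0, 0],
    [0, 0, 0],
    [0, 0, 0],
  ],
  claw=[1, 1, 1, 1, 1, 1, 1],
)

```text
clock: 24.05
position: [0.4819, -0.1, 0.1278]
ee_rot: [[0.999, 0.051, 0.002], [0.051, -0.999, -0.001], [0.002, 0.001, -1.0]]
wrist_force: [0.3, -0.4, -0.1]
finger_gap: 0.102
grip_force: 79.6
```

jog_arm(
  slide=[
    [-0.007, 0, -0.0049],
    [-0.008, 0, -0.0056],
    [-0.008, 0, -0.0056],
    [-0.008, 0, -0.0056],
    [-0.007, 0, -0.0049],
    [-0.005, 0, -0.0015],
    [-0.005, 0, -0.0015],
    [0, 0, 0],
    [0, 0, 0],
  ],
  angular=[
    [0, 0, 0],
    [0, 0, 0],
    [0, 0, 0],
    [0, 0, 0],
    [0, 0, 0],
    [0, 0, 0],
    [0, 0, 0],
    [0, 0, 0],
    [0, 0, 0],
  ],
  claw=[1, 1, 1, 1, 1, 1, 1, 1, 1],
)

```text
clock: 24.8
position: [0.4329, -0.102, 0.1562]
ee_rot: [[0.999, 0.05, 0.0], [0.05, -0.999, -0.0], [0.0, 0.0, -1.0]]
wrist_force: [0.7, -0.9, -0.2]
finger_gap: 0.101
grip_force: 79.6
```

```bash
python3 - <<'E'
from h import *
s=readout.read_state();print(s['position'],s['wrist_force'])
im=snap('scene','s12.png'); pts('scene',['press2_hole','hook2_seat','hook2_tip'])
E
```

```text
[ 0.4328705  -0.10202457  0.15620121] [ 0.73250946 -0.94915372 -0.18120544]
scene press2_hole [([0.474, -0.1, 0.094], 0.74), ([0.691, 0.095, 0.272], 0.71)]
scene hook2_seat [([0.47, -0.1, 0.089], 0.62)]
scene hook2_tip [([0.44, -0.103, 0.106], 0.46)]
```

jog_arm(
  slide=[
    [0, 0, -0.004],
    [0, 0, -0.005],
    [0, 0, -0.006],
    [0, 0, -0.01],
    [0, 0, -0.015],
    [0, 0, -0.02],
    [0, 0, -0.02],
    [0, 0, -0.017],
    [0, 0, 0],
    [0, 0, 0],
  ],
  angular=[
    [0, 0, 0],
    [0, 0, 0],
    [0, 0, 0],
    [0, 0, 0],
    [0, 0, 0],
    [0, 0, 0],
    [0, 0, 0],
    [0, 0, 0],
    [0, 0, 0],
    [0, 0, 0],
  ],
  claw=[1, 1, 1, 1, 1, 1, 1, 1, 1, 1],
)

```text
clock: 25.83
position: [0.4334, -0.1021, 0.2538]
ee_rot: [[0.999, 0.051, 0.002], [0.051, -0.999, -0.001], [0.002, 0.001, -1.0]]
wrist_force: [0.3, 0.3, -3.1]
finger_gap: 0.102
grip_force: 79.4
```

```bash
python3 - <<'E'
from h import *
s=readout.read_state();print(s['position'],s['wrist_force'])
im=snap('scene','s13.png'); pts('scene',['press2_hole','press1_hole'])
u=np.array([np.cos(np.radians(-8.5)),np.sin(np.radians(-8.5)),0])
C=np.array([.675,-.003,.301])-.045*u
rel(C-.039*u-[0,0,.0487],-8.5)
E
```

```text
[ 0.43343882 -0.10214898  0.25376504] [ 0.25646888  0.34178724 -3.0608853 ]
scene press2_hole [([0.47, -0.101, 0.182], 0.91)]
scene press1_hole [([0.685, 0.096, 0.149], 0.82), ([0.663, -0.099, 0.27], 0.45)]
t 25.98 pos [ 0.4323 -0.1016  0.2518] slide [ 0.1651 -0.1028 -0.0007] ang [-0.06  0.13 11.4 ]
slide after turn [ 0.1415 -0.1334 -0.0005]
```

jog_arm(
  slide=[
    [0.006, -0.005, 0],
    [0.014, -0.01, 0],
    [0.02, -0.015, 0],
    [0.022, -0.02, 0],
    [0.022, -0.02, 0],
    [0.02, -0.02, 0],
    [0.016, -0.018, 0],
    [0.012, -0.014, 0],
    [0.007, -0.008, 0],
    [0.0025, -0.003, 0],
  ],
  angular=[
    [0, 0, 3],
    [0, 0, 4],
    [0, 0, 4.4],
    [0, 0, 0],
    [0, 0, 0],
    [0, 0, 0],
    [0, 0, 0],
    [0, 0, 0],
    [0, 0, 0],
    [0, 0, 0],
  ],
  claw=[1, 1, 1, 1, 1, 1, 1, 1, 1, 1],
)

```text
clock: 26.82
position: [0.5897, 0.0148, 0.2513]
ee_rot: [[0.989, -0.146, -0.003], [-0.146, -0.989, 0.001], [-0.003, -0.0, -1.0]]
wrist_force: [-0.1, 0.2, -2.2]
finger_gap: 0.099
grip_force: 79.3
```

```bash
python3 - <<'E'
from h import *
hook('wrist',2); pts('wrist',['rail_place2'])
u=np.array([np.cos(np.radians(-8.5)),np.sin(np.radians(-8.5)),0])
C=np.array([.675,-.003,.301])
rel(C-.039*u-[0,0,.0487],-8.5)
snap('wrist','w14.png'); print(readout.read_state()['position'])
E
```

```text
wrist crown [(0.56, [-0.0047, -0.0038, 0.0021])]
wrist tab [(0.9, [-0.003, 0.0018, -0.0048])]
wrist tip []
wrist seat [(0.59, [0.0171, -0.0937, 0.0108]), (0.47, [0.0456, -0.0935, 0.0295])]
wrist rail_place2 [([0.671, -0.004, 0.268], 0.62)]
t 27.12 pos [0.5888 0.0129 0.2532] slide [0.0486 0.0029 0.0009] ang [ 0.02  0.01 -0.06]
slide after turn [0.0486 0.0029 0.0009]
[0.58889612 0.01290328 0.25342161]
```

View pics/w14.png

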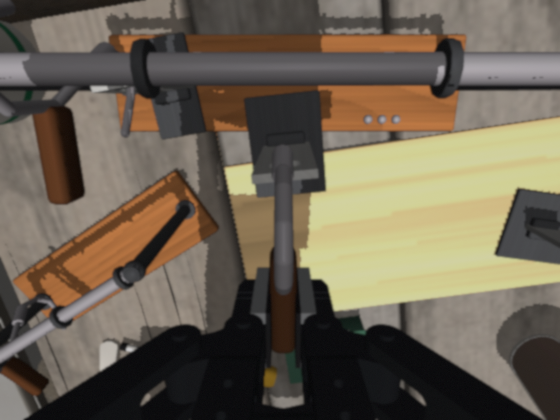

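Place 2 has its collars at cols 145 and 447. The hook is at 283, a little left of the middle, and the presses don't conflict. I'll move forward and lower.

jog_arm(
  slide=[
    [0.006, 0.001, 0],
    [0.009, 0.001, 0],
    [0.01, 0.001, 0],
    [0.01, 0.001, 0],
    [0.007, 0, 0],
    [0.005, 0, 0],
    [0, 0, 0],
    [0, 0, 0],
  ],
  angular=[
    [0, 0, 0],
    [0, 0, 0],
    [0, 0, 0],
    [0, 0, 0],
    [0, 0, 0],
    [0, 0, 0],
    [0, 0, 0],
    [0, 0, 0],
  ],
  claw=[1, 1, 1, 1, 1, 1, 1, 1],
)

```text
clock: 27.83
position: [0.6354, 0.0027, 0.2528]
ee_rot: [[0.989, -0.148, -0.001], [-0.148, -0.989, 0.0], [-0.001, -0.0, -1.0]]
wrist_force: [0.1, -0.1, -3.5]
finger_gap: 0.103
grip_force: 79.3
```

jog_arm(
  slide=[
    [0, 0, 0.005],
    [0, 0, 0.007],
    [0, 0, 0.007],
    [0, 0, 0.006],
    [0, 0, 0.004],
    [0, 0, 0.001],
    [0, 0, 0],
    [0, 0, 0],
  ],
  angular=[
    [0, 0, 0],
    [0, 0, 0],
    [0, 0, 0],
    [0, 0, 0],
    [0, 0, 0],
    [0, 0, 0],
    [0, 0, 0],
    [0, 0, 0],
  ],
  claw=[1, 1, 1, 1, 1, 1, 1, 1],
)

```text
clock: 28.5
position: [0.6354, 0.0029, 0.2232]
ee_rot: [[0.989, -0.148, 0.0], [-0.148, -0.989, 0.0], [0.0, -0.0, -1.0]]
wrist_force: [0.7, 0.8, -2.7]
finger_gap: 0.102
grip_force: 79.2
```

```bash
python3 - <<'E'
from h import *
s=readout.read_state();print(s['position'],s['wrist_force'],s['ft_torque'])
hook('wrist',2); pts('wrist',['rail_place2','hook2_crown'])
cams.get_image('scene'); pts('scene',['press2_hole','hook2_seat','hook2_crown'])
E
```

```text
[0.63537538 0.0028659  0.22324942] [ 0.69483708  0.757573   -2.7118448 ] [ 0.07199495  0.14259359 -0.02304819]
wrist crown [(0.75, [-0.0025, -0.0036, 0.0025])]
wrist tab [(0.95, [-0.002, 0.0036, -0.0023])]
wrist tip []
wrist seat []
wrist rail_place2 [([0.67, -0.006, 0.27], 0.84)]
wrist hook2_crown [([0.675, 0.0, 0.27], 0.75)]
scene press2_hole [([0.675, -0.004, 0.156], 0.65)]
scene hook2_seat [([0.675, -0.002, 0.16], 0.61)]
scene hook2_crown []
```

jog_arm(
  slide=[
    [0, 0, 0.001],
    [0, 0, 0.001],
    [0, 0, 0.001],
    [0, 0, 0],
    [0, 0, 0],
  ],
  angular=[
    [0, 0, 0],
    [0, 0, 0],
    [0, 0, 0],
    [0, 0, 0],
    [0, 0, 0],
  ],
  claw=[1, 1, 1, 1, 1],
)

```text
clock: 29.47
position: [0.6356, 0.0028, 0.2207]
ee_rot: [[0.989, -0.148, 0.001], [-0.148, -0.989, -0.0], [0.001, 0.0, -1.0]]
wrist_force: [-1.0, -0.3, 1.1]
finger_gap: 0.099
grip_force: 79.8
```

Weight is off. Releasing and withdrawing.

jog_arm(
  slide=[
    [0, 0, 0],
    [0, 0, 0],
    [0, 0, 0],
    [0, 0, 0],
    [0, 0, 0],
    [0, 0, 0],
  ],
  angular=[
    [0, 0, 0],
    [0, 0, 0],
    [0, 0, 0],
    [0, 0, 0],
    [0, 0, 0],
    [0, 0, 0],
  ],
  claw=[0.85, 0.82, 0.75, 0.65, 0.6, 0.6],
)

```text
clock: 29.97
position: [0.6353, 0.0028, 0.2201]
ee_rot: [[0.989, -0.148, -0.0], [-0.148, -0.989, 0.0], [-0.0, -0.0, -1.0]]
wrist_force: [0.4, -0.2, 0.3]
finger_gap: 0.401
grip_force: 0.0
```

jog_arm(
  slide=[
    [-0.01, 0, 0],
    [-0.02, 0, 0],
    [-0.03, 0, 0],
    [-0.03, 0, -0.015],
    [-0.02, 0, -0.03],
    [-0.02, 0, -0.03],
    [0, 0, -0.03],
    [0, 0, 0],
    [0, 0, 0],
    [0, 0, 0],
  ],
  angular=[
    [0, 0, 0],
    [0, 0, 0],
    [0, 0, 0],
    [0, 0, 0],
    [0, 0, 0],
    [0, 0, 0],
    [0, 0, 0],
    [0, 0, 0],
    [0, 0, 0],
    [0, 0, 0],
  ],
  claw=[0.6, 0.6, 0.6, 0.6, 0.6, 0.6, 0.6, 0.6, 0.6, 0.6],
)

```text
clock: 30.8
position: [0.5066, 0.022, 0.3247]
ee_rot: [[0.989, -0.148, -0.0], [-0.148, -0.989, 0.0], [-0.0, -0.0, -1.0]]
wrist_force: [-0.2, 0.4, 0.0]
finger_gap: 0.402
grip_force: 0.0
```

```bash
python3 - <<'E'
from h import *
s=readout.read_state();print(s['position'])
pics=cams.get_image('scene'); pts('scene',['press1_hole','press2_hole','hook2_seat','hook2_crown'])
cams.get_image('top'); pts('top',['press1_hole','press2_hole','press3_hole','hook1_crown','hook1_tab'])
cams.get_image('wrist'); pts('wrist',['hook1_crown','hook1_tab','hook1_tip','hook1_seat'])
rel([.459,.257,.211],34)
E
```

```text
[0.50664762 0.0220041  0.32468665]
scene press1_hole [([0.687, 0.093, 0.148], 0.89), ([0.494, 0.284, 0.043], 0.74)]
scene press2_hole [([0.676, -0.007, 0.153], 0.74), ([0.674, -0.001, 0.271], 0.64), ([0.49, 0.283, 0.162], 0.27)]
scene hook2_seat [([0.674, -0.002, 0.272], 0.74), ([0.674, -0.005, 0.154], 0.61), ([0.642, -0.002, 0.169], 0.31)]
scene hook2_crown [([0.485, -0.262, 0.093], 0.47), ([0.675, -0.002, 0.268], 0.46)]
top press1_hole [([0.689, 0.091, 0.156], 0.66)]
top press2_hole [([0.674, -0.007, 0.152], 0.71)]
top press3_hole [([0.481, -0.26, 0.091], 0.9), ([0.467, 0.266, 0.064], 0.58)]
top hook1_crown [([0.493, 0.283, 0.159], 0.55)]
top hook1_tab [([0.458, 0.263, 0.129], 0.56)]
wrist hook1_crown []
wrist hook1_tab [([0.455, 0.255, 0.134], 0.84)]
wrist hook1_tip [([0.47, 0.268, 0.063], 0.68)]
wrist hook1_seat [([0.491, 0.283, 0.044], 0.9)]
t 31.6 pos [0.5067 0.022  0.3252] slide [-0.0819 -0.2253  0.1142] ang [ 0.000e+00 -1.000e-02 -4.249e+01]
slide after turn [ 0.0918 -0.2215  0.1142]
```

jog_arm(
  slide=[
    [0, 0, 0],
    [0, 0, 0],
    [0, 0, 0],
    [0, 0, 0],
    [0, 0, 0],
    [0, 0, 0],
    [0.014, -0.035, 0],
    [0.014, -0.035, 0],
    [0.014, -0.035, 0],
    [0.014, -0.035, 0],
  ],
  angular=[
    [0, 0, -7.1],
    [0, 0, -7.1],
    [0, 0, -7.1],
    [0, 0, -7.1],
    [0, 0, -7.1],
    [0, 0, -7],
    [0, 0, 0],
    [0, 0, 0],
    [0, 0, 0],
    [0, 0, 0],
  ],
  claw=[0.6, 0.6, 0.6, 0.6, 0.6, 0.6, 0.6, 0.6, 0.6, 0.6],
)

```text
clock: 32.43
position: [0.4744, 0.1706, 0.3253]
ee_rot: [[0.83, 0.558, 0.0], [0.558, -0.83, 0.0], [0.0, 0.0, -1.0]]
wrist_force: [0.3, 0.1, -0.1]
finger_gap: 0.4
grip_force: 0.0
```

jog_arm(
  slide=[
    [0.014, -0.034, 0.01],
    [0.014, -0.034, 0.015],
    [0.008, -0.015, 0.03],
    [0, 0, 0.03],
    [0, 0, 0],
    [0, 0, 0],
    [0, 0, 0],
    [0, 0, 0],
  ],
  angular=[
    [0, 0, 0],
    [0, 0, 0],
    [0, 0, 0],
    [0, 0, 0],
    [0, 0, 0],
    [0, 0, 0],
    [0, 0, 0],
    [0, 0, 0],
  ],
  claw=[0.6, 0.6, 0.6, 0.6, 0.6, 0.6, 0.6, 0.6],
)

```text
clock: 33.1
position: [0.4598, 0.258, 0.2424]
ee_rot: [[0.83, 0.558, 0.004], [0.558, -0.83, 0.001], [0.004, 0.001, -1.0]]
wrist_force: [-1.0, 0.9, 0.3]
finger_gap: 0.402
grip_force: 0.0
```

```bash
python3 - <<'E'
from h import *
hook('wrist',1)
rel([.458,.258,.111],34)
snap('wrist','w15.png')
E
```

```text
wrist crown [(0.78, [0.0001, -0.0012, 0.1285])]
wrist tab [(0.76, [-0.0026, 0.0029, 0.1277])]
wrist tip []
wrist seat []
t 33.35 pos [0.4589 0.258  0.2411] slide [-0.001  -0.0005  0.1301] ang [ 0.03 -0.1  -0.04]
slide after turn [-0.0008 -0.0005  0.1301]
```

View pics/w15.png

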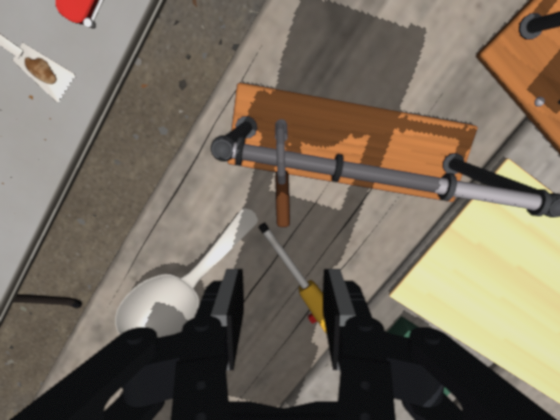

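Hook1 at col 283 is centred and parallel. Time to descend, grip and take it off.

jog_arm(
  slide=[
    [0, 0, 0.03],
    [0, 0, 0.03],
    [0, 0, 0.03],
    [0, 0, 0.03],
    [0, 0, 0.01],
    [0, 0, 0],
    [0, 0, 0],
    [0, 0, 0],
    [0, 0, 0],
    [0, 0, 0],
  ],
  angular=[
    [0, 0, 0],
    [0, 0, 0],
    [0, 0, 0],
    [0, 0, 0],
    [0, 0, 0],
    [0, 0, 0],
    [0, 0, 0],
    [0, 0, 0],
    [0, 0, 0],
    [0, 0, 0],
  ],
  claw=[0.6, 0.6, 0.6, 0.6, 0.6, 0.75, 0.85, 1, 1, 1],
)

```text
clock: 34.23
position: [0.4593, 0.2587, 0.1117]
ee_rot: [[0.829, 0.559, 0.003], [0.559, -0.829, 0.001], [0.003, 0.001, -1.0]]
wrist_force: [1.3, 0.1, -0.2]
finger_gap: 0.099
grip_force: 80.0
```

jog_arm(
  slide=[
    [0, 0, -0.01],
    [0, 0, -0.01],
    [0, 0, -0.009],
    [-0.015, 0, 0],
    [-0.02, 0, 0],
    [-0.025, 0, 0],
    [0, 0, -0.03],
    [0, 0, -0.04],
    [0, 0, -0.03],
    [0, 0, 0],
  ],
  angular=[
    [0, 0, 0],
    [0, 0, 0],
    [0, 0, 0],
    [0, 0, 0],
    [0, 0, 0],
    [0, 0, 0],
    [0, 0, 0],
    [0, 0, 0],
    [0, 0, 0],
    [0, 0, 0],
  ],
  claw=[1, 1, 1, 1, 1, 1, 1, 1, 1, 1],
)

```text
clock: 35.07
position: [0.4121, 0.2258, 0.247]
ee_rot: [[0.829, 0.559, 0.013], [0.559, -0.829, 0.004], [0.013, 0.004, -1.0]]
wrist_force: [1.1, -0.1, -0.3]
finger_gap: 0.097
grip_force: 80.2
```

```bash
python3 - <<'E'
from h import *
s=readout.read_state();print(s['position'],s['finger_gap'])
cams.get_image('wrist'); hook('wrist',1); hook('scene',1)
pts('scene',['press3_hole'])
im=cams.get_image('top'); pts('top',['press3_hole']); yawof('top','press3_hole')
cv2.imwrite('pics/t16.png',im[:,:,::-1])
H=np.array([.481,-.261,.091]); u=np.array([np.cos(np.radians(-17)),np.sin(np.radians(-17)),0])
rel(H+.048*u+[0,0,.1844]-.041*u-[0,0,.0487],-17)
E
```

```text
[0.41207287 0.2257685  0.2469553 ] 0.09667789184366934
wrist crown [(0.7, [0.0018, -0.0014, -0.0015])]
wrist tab [(0.93, [0.0001, 0.0023, -0.0052])]
wrist tip [(0.29, [-0.0741, -0.1094, 0.1943])]
wrist seat []
scene crown []
scene tab [(0.55, [-0.0003, 0.0034, -0.0024])]
scene tip [(0.76, [-0.0025, 0.0021, 0.0006])]
scene seat [(0.65, [0.0523, 0.3354, -0.0977]), (0.64, [-0.0014, -0.0031, -0.0002])]
scene press3_hole [([0.484, -0.261, 0.092], 0.77), ([0.442, 0.249, 0.172], 0.63)]
top press3_hole [([0.481, -0.259, 0.094], 0.92), ([0.674, -0.003, 0.156], 0.62), ([0.691, 0.09, 0.153], 0.61)]
press3_hole 0.69 726 ((370.1000061035156, 218.70001220703125), (27.195587158203125, 27.828041076660156), 18.434947967529297)
press3_hole 0.63 108 ((240.6538543701172, 142.73077392578125), (7.452413558959961, 17.258220672607422), 11.309932708740234)
t 35.82 pos [0.4085 0.2248 0.2389] slide [-0.2072  0.4487  0.0123] ang [0.0e+00 2.0e-02 5.1e+01]
slide after turn [0.2183 0.4434 0.0122]
```

jog_arm(
  slide=[
    [0, 0, 0],
    [0, 0, 0],
    [0, 0, 0],
    [0, 0, 0],
    [0, 0, 0],
    [0, 0, 0],
    [0, 0, 0],
    [0, 0, 0],
    [0.0156, 0.0317, 0],
    [0.0156, 0.0317, 0],
  ],
  angular=[
    [0, 0, 6.4],
    [0, 0, 6.4],
    [0, 0, 6.4],
    [0, 0, 6.4],
    [0, 0, 6.4],
    [0, 0, 6.4],
    [0, 0, 6.3],
    [0, 0, 6.3],
    [0, 0, 0],
    [0, 0, 0],
  ],
  claw=[1, 1, 1, 1, 1, 1, 1, 1, 1, 1],
)

```text
clock: 36.65
position: [0.4196, 0.1556, 0.2391]
ee_rot: [[0.957, -0.289, 0.0], [-0.289, -0.957, 0.0], [0.0, -0.0, -1.0]]
wrist_force: [1.2, -0.0, -1.0]
finger_gap: 0.099
grip_force: 80.2
```

jog_arm(
  slide=[
    [0.0156, 0.0317, 0],
    [0.0156, 0.0317, 0],
    [0.0156, 0.0317, 0],
    [0.0156, 0.0317, 0],
    [0.0156, 0.0317, 0],
    [0.0156, 0.0317, 0],
    [0.0156, 0.0317, 0],
    [0.0156, 0.0317, 0],
    [0.0156, 0.0317, 0],
    [0.0156, 0.0317, 0],
  ],
  angular=[
    [0, 0, 0],
    [0, 0, 0],
    [0, 0, 0],
    [0, 0, 0],
    [0, 0, 0],
    [0, 0, 0],
    [0, 0, 0],
    [0, 0, 0],
    [0, 0, 0],
    [0, 0, 0],
  ],
  claw=[1, 1, 1, 1, 1, 1, 1, 1, 1, 1],
)

```text
clock: 37.48
position: [0.4764, -0.1956, 0.2392]
ee_rot: [[0.956, -0.293, 0.0], [-0.293, -0.956, -0.0], [0.0, -0.0, -1.0]]
wrist_force: [0.9, -0.5, -0.8]
finger_gap: 0.1
grip_force: 80.2
```

jog_arm(
  slide=[
    [0.0156, 0.0317, 0],
    [0.015, 0.031, 0.006],
    [0, 0, 0.006],
    [0, 0, 0],
    [0, 0, 0],
    [0, 0, 0],
  ],
  angular=[
    [0, 0, 0],
    [0, 0, 0],
    [0, 0, 0],
    [0, 0, 0],
    [0, 0, 0],
    [0, 0, 0],
  ],
  claw=[1, 1, 1, 1, 1, 1],
)

```text
clock: 37.98
position: [0.4872, -0.2615, 0.2272]
ee_rot: [[0.957, -0.292, -0.0], [-0.292, -0.957, 0.001], [-0.0, -0.001, -1.0]]
wrist_force: [0.9, -0.3, 0.0]
finger_gap: 0.098
grip_force: 80.2
```

```bash
python3 - <<'E'
from h import *
hook('scene',1); pts('scene',['press3_hole']); hook('wrist',1); pts('wrist',['press3_hole'])
H=np.array([.482,-.261,.091]); u=np.array([np.cos(np.radians(-17)),np.sin(np.radians(-17)),0])
rel(H+.048*u+[0,0,.0844]-.041*u-[0,0,.0487],-17)
im=snap('wrist','w17.png')
E
```

```text
scene crown [(0.67, [0.0475, -0.4001, 0.1192])]
scene tab [(0.59, [0.0636, -0.3905, 0.0733]), (0.51, [-0.0004, 0.0028, -0.0025])]
scene tip [(0.72, [-0.0128, 0.0028, -0.0686]), (0.52, [0.001, 0.0025, 0.0058])]
scene seat [(0.66, [-0.0014, -0.0015, 0.0036])]
scene press3_hole [([0.485, -0.263, 0.093], 0.61), ([0.486, -0.263, 0.248], 0.6)]
wrist crown [(0.64, [0.0028, -0.0029, -0.0016]), (0.35, [-0.2145, 0.0617, 0.2729])]
wrist tab [(0.93, [0.0004, 0.0047, -0.0014])]
wrist tip []
wrist seat []
wrist press3_hole [([0.488, -0.262, 0.095], 0.75)]
t 38.58 pos [ 0.4873 -0.2626  0.2272] slide [0.0014 0.     0.1005] ang [ 0.   -0.    0.01]
slide after turn [0.0014 0.     0.1005]
```

View pics/w17.png

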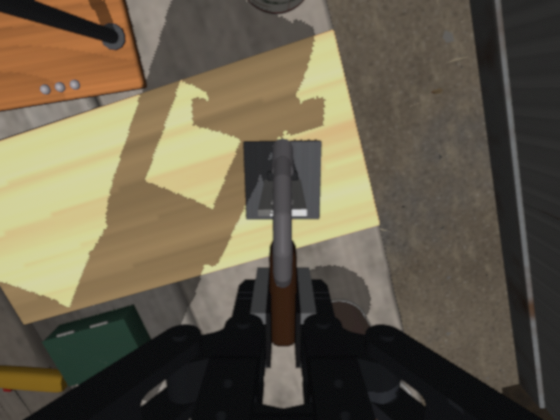

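The wide press's foot (cols 244–322) is centred and square under the hook (col 283). Descend and thread next.

jog_arm(
  slide=[
    [0.002, 0, 0.02],
    [0, 0, 0.025],
    [0, 0, 0.03],
    [0, 0, 0.0255],
    [0, 0, 0],
    [0, 0, 0],
    [0, 0, 0],
  ],
  angular=[
    [0, 0, 0],
    [0, 0, 0],
    [0, 0, 0],
    [0, 0, 0],
    [0, 0, 0],
    [0, 0, 0],
    [0, 0, 0],
  ],
  claw=[1, 1, 1, 1, 1, 1, 1],
)

```text
clock: 39.22
position: [0.49, -0.2639, 0.128]
ee_rot: [[0.956, -0.292, 0.001], [-0.292, -0.956, -0.001], [0.002, 0.001, -1.0]]
wrist_force: [0.4, 0.8, -0.5]
finger_gap: 0.098
grip_force: 80.2
```

jog_arm(
  slide=[
    [-0.007, 0, -0.0049],
    [-0.008, 0, -0.0056],
    [-0.008, 0, -0.0056],
    [-0.008, 0, -0.0056],
    [-0.007, 0, -0.0049],
    [-0.005, 0, -0.0015],
    [-0.005, 0, -0.0015],
    [0, 0, 0],
    [0, 0, 0],
  ],
  angular=[
    [0, 0, 0],
    [0, 0, 0],
    [0, 0, 0],
    [0, 0, 0],
    [0, 0, 0],
    [0, 0, 0],
    [0, 0, 0],
    [0, 0, 0],
    [0, 0, 0],
  ],
  claw=[1, 1, 1, 1, 1, 1, 1, 1, 1],
)

```text
clock: 39.97
position: [0.4431, -0.2492, 0.1563]
ee_rot: [[0.956, -0.293, 0.0], [-0.293, -0.956, -0.0], [0.0, 0.0, -1.0]]
wrist_force: [0.7, 0.2, -1.2]
finger_gap: 0.1
grip_force: 80.2
```

```bash
python3 - <<'E'
from h import *
s=readout.read_state();print(s['position'],s['wrist_force'])
im=snap('scene','s18.png'); pts('scene',['press3_hole','hook1_seat','hook1_tip'])
E
```

```text
[ 0.44312341 -0.24915117  0.15627365] [ 0.65113412  0.21617554 -1.19549558]
scene press3_hole [([0.488, -0.261, 0.094], 0.85), ([0.442, -0.251, 0.179], 0.4)]
scene hook1_seat [([0.483, -0.261, 0.089], 0.56)]
scene hook1_tip [([0.453, -0.256, 0.106], 0.54), ([0.485, -0.263, 0.093], 0.5)]
```

jog_arm(
  slide=[
    [0, 0, -0.004],
    [0, 0, -0.005],
    [0, 0, -0.006],
    [0, 0, -0.01],
    [0, 0, -0.015],
    [0, 0, -0.02],
    [0, 0, -0.02],
    [0, 0, -0.017],
    [0, 0, 0],
    [0, 0, 0],
  ],
  angular=[
    [0, 0, 0],
    [0, 0, 0],
    [0, 0, 0],
    [0, 0, 0],
    [0, 0, 0],
    [0, 0, 0],
    [0, 0, 0],
    [0, 0, 0],
    [0, 0, 0],
    [0, 0, 0],
  ],
  claw=[1, 1, 1, 1, 1, 1, 1, 1, 1, 1],
)

```text
clock: 41.0
position: [0.4437, -0.2495, 0.2543]
ee_rot: [[0.956, -0.292, 0.002], [-0.292, -0.956, -0.002], [0.002, 0.001, -1.0]]
wrist_force: [-0.0, 0.1, -2.7]
finger_gap: 0.096
grip_force: 80.0
```

```bash
python3 - <<'E'
from h import *
s=readout.read_state();print(s['position'],s['wrist_force'])
im=snap('scene','s19.png'); pts('scene',['press3_hole','press2_hole','salt_shaker'])
u=np.array([np.cos(np.radians(-8.5)),np.sin(np.radians(-8.5)),0])
C=np.array([.662,-.098,.301])-.046*u
rel(C-.042*u-[0,0,.0487],-8.5)
E
```

```text
[ 0.4437491  -0.24949238  0.25429338] [-0.02181433  0.14463003 -2.67622091]
scene press3_hole [([0.483, -0.263, 0.185], 0.97)]
scene press2_hole [([0.361, -0.012, -0.004], 0.7), ([0.675, -0.004, 0.152], 0.63)]
scene salt_shaker [([0.661, -0.312, 0.005], 0.83), ([0.688, 0.093, 0.157], 0.69)]
t 41.2 pos [ 0.4427 -0.2486  0.2518] slide [ 0.0787 -0.1952 -0.0005] ang [-0.08  0.14 -8.5 ]
slide after turn [ 0.1067 -0.1814 -0.0005]
```

jog_arm(
  slide=[
    [0.004, -0.006, 0],
    [0.008, -0.014, 0],
    [0.013, -0.022, 0],
    [0.015, -0.026, 0],
    [0.016, -0.028, 0],
    [0.016, -0.028, 0],
    [0.014, -0.024, 0],
    [0.011, -0.018, 0],
    [0.007, -0.01, 0],
    [0.003, -0.005, 0],
  ],
  angular=[
    [0, 0, -2.5],
    [0, 0, -3],
    [0, 0, -3],
    [0, 0, 0],
    [0, 0, 0],
    [0, 0, 0],
    [0, 0, 0],
    [0, 0, 0],
    [0, 0, 0],
    [0, 0, 0],
  ],
  claw=[1, 1, 1, 1, 1, 1, 1, 1, 1, 1],
)

```text
clock: 42.03
position: [0.5794, -0.0873, 0.2519]
ee_rot: [[0.989, -0.146, -0.002], [-0.146, -0.989, 0.001], [-0.002, -0.001, -1.0]]
wrist_force: [-0.4, 0.0, -2.9]
finger_gap: 0.097
grip_force: 79.8
```

```bash
python3 - <<'E'
from h import *
cams.get_image('wrist'); hook('wrist',1); pts('wrist',['rail_place3'])
u=np.array([np.cos(np.radians(-8.5)),np.sin(np.radians(-8.5)),0])
C=np.array([.662,-.098,.301])
rel(C-.042*u-[0,0,.0487],-8.5)
im=snap('wrist','w20.png')
r=cams.outline_of('wrist','rail_place3')
# collars: dark columns along the bar just outside its edge
g=im[40:100].mean(2); d=(g<60).sum(0); print([ (i,int(d[i])) for i in range(0,560,4) if d[i]>38])
E
```

```text
wrist crown [(0.75, [0.0049, -0.0028, -0.0005])]
wrist tab [(0.63, [0.0004, -0.0004, -0.0016])]
wrist tip []
wrist seat []
wrist rail_place3 [([0.662, -0.093, 0.267], 0.82)]
t 42.38 pos [ 0.5783 -0.0899  0.2533] slide [ 0.0419 -0.0044  0.001 ] ang [ 0.02  0.01 -0.09]
slide after turn [ 0.0419 -0.0043  0.001 ]
[(108, 40), (112, 42), (116, 44), (120, 44), (416, 44), (420, 44), (424, 44), (428, 41), (488, 44), (492, 47), (496, 41), (500, 40), (504, 48), (508, 51), (528, 39), (532, 49), (536, 51), (540, 51), (544, 51)]
```

The columns put the place 3 collars at about 114 and 422, so the hook (283) is some 5 mm right of the middle. I'll correct that while moving forward. I have also gone past the 14-picture viewing limit, so I'll use numbers only from here.

jog_arm(
  slide=[
    [0.006, -0.001, 0],
    [0.009, -0.002, 0],
    [0.01, -0.002, 0],
    [0.009, 0, 0],
    [0.006, 0, 0],
    [0.003, 0, 0],
    [0, 0, 0],
    [0, 0, 0],
  ],
  angular=[
    [0, 0, 0],
    [0, 0, 0],
    [0, 0, 0],
    [0, 0, 0],
    [0, 0, 0],
    [0, 0, 0],
    [0, 0, 0],
    [0, 0, 0],
  ],
  claw=[1, 1, 1, 1, 1, 1, 1, 1],
)

```text
clock: 43.15
position: [0.6221, -0.0901, 0.2529]
ee_rot: [[0.989, -0.148, -0.001], [-0.148, -0.989, 0.0], [-0.001, -0.0, -1.0]]
wrist_force: [0.4, -0.2, -3.6]
finger_gap: 0.097
grip_force: 79.9
```

jog_arm(
  slide=[
    [0, 0, 0.005],
    [0, 0, 0.007],
    [0, 0, 0.007],
    [0, 0, 0.006],
    [0, 0, 0.004],
    [0, 0, 0.001],
    [0, 0, 0],
    [0, 0, 0],
  ],
  angular=[
    [0, 0, 0],
    [0, 0, 0],
    [0, 0, 0],
    [0, 0, 0],
    [0, 0, 0],
    [0, 0, 0],
    [0, 0, 0],
    [0, 0, 0],
  ],
  claw=[1, 1, 1, 1, 1, 1, 1, 1],
)

```text
clock: 43.82
position: [0.6222, -0.0902, 0.2233]
ee_rot: [[0.989, -0.148, 0.0], [-0.148, -0.989, -0.0], [0.0, 0.0, -1.0]]
wrist_force: [0.8, -0.3, -3.2]
finger_gap: 0.099
grip_force: 80.0
```

```bash
python3 - <<'E'
from h import *
s=readout.read_state();print(s['position'],s['wrist_force'])
cams.get_image('wrist'); pts('wrist',['rail_place3','hook1_crown'])
cams.get_image('scene'); pts('scene',['press3_hole','hook1_seat','hook1_crown'])
E
```

```text
[ 0.62222723 -0.09018047  0.2233276 ] [ 0.75987728 -0.26395649 -3.20312865]
wrist rail_place3 [([0.659, -0.094, 0.268], 0.66), ([0.621, -0.093, 0.242], 0.3)]
wrist hook1_crown [([0.666, -0.095, 0.275], 0.6)]
scene press3_hole [([0.662, -0.099, 0.154], 0.72), ([0.622, -0.091, 0.243], 0.16)]
scene hook1_seat [([0.619, -0.092, 0.244], 0.68), ([0.663, -0.093, 0.156], 0.55)]
scene hook1_crown []
```

jog_arm(
  slide=[
    [0, 0, 0.001],
    [0, 0, 0.001],
    [0, 0, 0.001],
    [0, 0, 0],
    [0, 0, 0],
  ],
  angular=[
    [0, 0, 0],
    [0, 0, 0],
    [0, 0, 0],
    [0, 0, 0],
    [0, 0, 0],
  ],
  claw=[1, 1, 1, 1, 1],
)

```text
clock: 44.58
position: [0.6229, -0.0903, 0.222]
ee_rot: [[0.989, -0.148, 0.003], [-0.148, -0.989, -0.001], [0.003, 0.0, -1.0]]
wrist_force: [-0.9, 1.0, 5.3]
finger_gap: 0.099
grip_force: 81.1
```

Seated (upward force 5 N). Releasing and withdrawing.

jog_arm(
  slide=[
    [0, 0, -0.001],
    [0, 0, 0],
    [0, 0, 0],
    [0, 0, 0],
    [0, 0, 0],
    [0, 0, 0],
    [0, 0, 0],
  ],
  angular=[
    [0, 0, 0],
    [0, 0, 0],
    [0, 0, 0],
    [0, 0, 0],
    [0, 0, 0],
    [0, 0, 0],
    [0, 0, 0],
  ],
  claw=[1, 0.85, 0.82, 0.75, 0.65, 0.6, 0.6],
)

```text
clock: 45.17
position: [0.6221, -0.0901, 0.221]
ee_rot: [[0.989, -0.148, -0.0], [-0.148, -0.989, 0.0], [-0.0, -0.0, -1.0]]
wrist_force: [0.2, 0.4, 0.4]
finger_gap: 0.398
grip_force: 0.0
```

jog_arm(
  slide=[
    [-0.01, 0, 0],
    [-0.02, 0, 0],
    [-0.03, 0, 0],
    [-0.03, 0, -0.015],
    [-0.02, 0, -0.03],
    [-0.02, 0, -0.03],
    [0, 0, -0.03],
    [0, 0, 0],
    [0, 0, 0],
    [0, 0, 0],
  ],
  angular=[
    [0, 0, 0],
    [0, 0, 0],
    [0, 0, 0],
    [0, 0, 0],
    [0, 0, 0],
    [0, 0, 0],
    [0, 0, 0],
    [0, 0, 0],
    [0, 0, 0],
    [0, 0, 0],
  ],
  claw=[0.6, 0.6, 0.6, 0.6, 0.6, 0.6, 0.6, 0.6, 0.6, 0.6],
)

```text
clock: 46.0
position: [0.4935, -0.0709, 0.3257]
ee_rot: [[0.989, -0.148, -0.0], [-0.148, -0.989, 0.0], [-0.0, -0.0, -1.0]]
wrist_force: [0.8, -0.3, -0.5]
finger_gap: 0.396
grip_force: 0.0
```

jog_arm(
  slide=[
    [0, 0, 0],
    [0, 0, 0],
    [0, 0, 0],
    [0, 0, 0],
    [0, 0, 0],
    [0, 0, 0],
    [0, 0, 0],
    [0, 0, 0],
    [0, 0, 0],
    [0, 0, 0],
  ],
  angular=[
    [0, 0, 0],
    [0, 0, 0],
    [0, 0, 0],
    [0, 0, 0],
    [0, 0, 0],
    [0, 0, 0],
    [0, 0, 0],
    [0, 0, 0],
    [0, 0, 0],
    [0, 0, 0],
  ],
  claw=[0.6, 0.6, 0.6, 0.6, 0.6, 0.6, 0.6, 0.6, 0.6, 0.6],
)

```text
clock: 46.83
position: [0.4936, -0.0709, 0.3263]
ee_rot: [[0.989, -0.148, 0.0], [-0.148, -0.989, -0.0], [0.0, 0.0, -1.0]]
wrist_force: [0.8, -0.4, 0.3]
finger_gap: 0.402
grip_force: 0.0
```

```bash
python3 - <<'E'
from h import *
s=readout.read_state();print(s['clock'],s['position'],s['wrist_force'])
for n in ['scene','top','scene']:
    cams.get_image(n); pts(n,['press1_hole','press2_hole','press3_hole','hook1_seat'])
E
```

```text
46.8333 [ 0.49362875 -0.07094863  0.32625495] [ 0.80707972 -0.40705553  0.34978566]
scene press1_hole [([0.685, 0.095, 0.149], 0.64), ([0.659, -0.096, 0.152], 0.17)]
scene press2_hole [([0.676, -0.005, 0.151], 0.92)]
scene press3_hole [([0.657, -0.098, 0.152], 0.98), ([0.674, -0.002, 0.155], 0.43)]
scene hook1_seat [([0.657, -0.09, 0.155], 0.47)]
top press1_hole [([0.689, 0.089, 0.155], 0.89), ([0.662, -0.098, 0.27], 0.72)]
top press2_hole [([0.67, -0.003, 0.15], 0.74)]
top press3_hole [([0.662, -0.094, 0.15], 0.61), ([0.66, -0.31, -0.003], 0.59), ([0.672, -0.002, 0.157], 0.35), ([0.359, 0.156, 0.003], 0.27)]
top hook1_seat [([0.664, -0.099, 0.157], 0.56)]
scene press1_hole [([0.684, 0.094, 0.152], 0.9), ([0.689, 0.09, 0.271], 0.64), ([0.528, 0.221, 0.157], 0.48)]
scene press2_hole [([0.674, -0.004, 0.148], 0.8)]
scene press3_hole [([0.66, -0.1, 0.151], 0.68), ([0.619, -0.092, 0.244], 0.53)]
scene hook1_seat [([0.663, -0.094, 0.153], 0.51)]
```

All three hang steadily in place.

```bash
python3 -c "
from rig import job
print(job.hand_in())"
```

```text
the job is handed in; nothing more can be done
None
```

All three presses hang on S-hooks at their own places (narrow 1, middle 2, wide 3) and the job is handed in, with no verdict returned; I viewed 17 pictures, over the limit of 14.

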